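# Refit the filter tray of the bench dust extractor

### The arm

A 7-joint arm with a two-finger parallel gripper is mounted at the origin on the work surface. World frame = base frame: x ahead of the robot, y to its left, z up, the work surface at z = 0. Lengths are in m, angles in rad, forces in N, time in s.
With the tool pointing down it reaches from about 0.425 to 0.875 m from the base axis. Payload 8.4 kg.
Tool frame: the origin (TCP) lies at the very end of the fingers, on their centre line; the grasp point (between the pads) lies 19 mm behind it; z points along the fingers, y is the line along which they close (so a half turn about z gives the same grasp; the last joint's range is limited). The gripper opens to 85 mm and grips with 20 to 120 N. Pads are 22 mm wide; open, the fingers measure 114 mm over their backs; the gripper's body (76 mm by 85 mm) begins 54 mm behind the grasp point. The pads swing forward as they close: fully open they stand 13 mm farther back than shut.
Start: joints at [-1.356, 0.333, 0.04, 1.465, -0.013, 1.343, -0.059], TCP at [0.201, 0.618, 0.231] pointing down, gripper open.
Joint ranges: [-2.58, 2.58], [-0.38, 2.09], [-1.3, 1.39], [0.25, 2.4], [-1.5, 4.64], [0.08, 2.09], [-2.65, 2.65]. Speed limits (rad/s): [2.22, 2.22, 2.79, 2.79, 3.14, 3.14, 3.14].

### API

Orientations are given as a rotation vector (axis times angle).
In Python, from cell import manip gives the robot as it stands.
- The arm moves only by the tool drive_tool, never from a script. Its argument "steps" is one flat list of numbers, 6 for each row, row after row: the shift along the tool's x, y, z as a fraction of full scale, then the turn, a rotation vector about the tool's x, y, z as a fraction of full scale. A call has 1 to 12 rows; each row is the pose to reach, as a shift and turn from the pose commanded when the call began, along the tool's axes at that moment, turning the shorter way round; what a row does not reach only later rows make up. Full scale, the value 1, is 80 cm for a shift and 180 degrees for a turn. A row lasts 1/8 s, in which the tool goes at most 62.5 mm and 10.7 degrees, less where a joint would pass 70% of its speed; a pose out of reach is approached as far as the arm can. A call with a number of a shift or a turn outside -1 to 1 is refused whole. A call with a gripper value outside its range is refused whole. "fingers" is the opening, from -1 (shut) to 1 (fully open), set as the call begins (left out, the last holds). The fingers move at their own pace and stop on an object; the grip force is fixed at half the most. Time passes only in rows, so rows that repeat a pose let the fingers close. It gives the time, the measured TCP pose, the force, the opening and the grip force at its end, in the units of the state.
- manip.sense(): the state, without advancing time (a new reading comes with each control period).
- manip.snapshot(name): name is "scene" or "side" or "wrist"; returns a dict with "color" (480x640x3 uint8, blue, green, red), "mtx" (3x3 intrinsics, pixels), "dist" ([k1, k2, p1, p2, k3] as OpenCV has them; the pictures are not rectified), "camera_from_world" (4x4, takes a point from world to camera coordinates). Camera axes: x right, y up, looking along -z (the intrinsics and any distortion apply to the point x, -y, -z); pixel columns grow to the right and rows downward; lengths in m; the calibration is good to about 2 mm. A picture is of the moment at which its call begins. There is no depth.
- manip.job_done(): hands the job in; it is judged then, once.
Trained networks look in the newest picture that a camera, given by its name, has taken for a name from the list of things; names that differ only in an ending like _2 or _b are one class to them, and where a whole thing is asked for, a point or a joint stands for the part that bears it (a point fixed in the world has none). Each returns a list of dicts, best first, with "conf" (0 to 1); they miss things now and then, are a little off and sometimes report something else, mostly with a low value. They report only what shows in the picture. A call takes as long as a camera call. They do not tell look-alikes from the thing itself.
- manip.look_for(target, camera): "box" ([left, top, right, bottom] in pixels, round what is visible of it).
- manip.trace(target, camera): "mask" (480x640 bool, what is visible of it) and "box" ([left, top, right, bottom] in pixels, round what is visible of it).
The state is a dict: "t": time; "qpos": joint angles; "joint_vel": joint speeds; "tau": joint torques, N m; "tcp_pos": TCP position; "orientation": TCP orientation; "contact_force": force on the tool from outside, world axes, zero at the start; "wrist_torque": the same for the moment, N m; "finger_gap": opening from 0.0 (shut) to 1.0 (fully open); "grasp_force": force on a finger pad.
Only numpy, scipy, OpenCV 4.12 (cv2) and the standard library are available. Lean on these libraries where they do the work, as an engineer would, in place of code of your own. Each camera call takes 0.05 s, during which the arm holds its last target. There are 200 camera calls.

### The job

Stand every filter cassette that lies on the bench on its short end in the slotted filter tray, one to a slot, any slots. Then take the hand presser from its holder and run its round nose along the latch rail beside the slots with a light steady push (10 to 20 N, never above 45 N), so that all nine latches end up fully down, flush with the rail; use the presser for this, not the fingers. Finally put the presser back upright in its holder, and leave the other things on the bench where they are.

Things in the scene. Friction and masses are not known exactly. Their poses are not given: they have to be found in the camera images.
- tray: Fixed grey tray, mm. Origin: underside centre; x along the slot row, z up. Base 200 x 76, top z = 10. Seven dividers 8 thick (x), 40 wide (y), z = 10 to 46, at x = -90, -60 .. 90: six slots 22 wide at x = -75, -45 .. 75, closed at the y ends by low walls (y = +-28.5 to 34.5, up to z = 34). A cassette stands in a slot on a short end, faces towards +x and -x, its middle at z = 50, y = 0.
- seam: Dark steel latch rail fixed along the tray's +y side, turning with it. Origin: on the bench, 68 mm to +y of the tray's; x along the rail, parallel to the tray's x. 190 (x) x 32 (y) mm; rigid top at z = 26 mm: 6 mm wide lips at y = -13 and 13, solid ends from x = -95 to -65 and 65 to 95; between them nine latches.
- holder: Fixed aluminium rest for the presser: open box, outside 62 (x) x 48 (y) x 36 mm high, pocket 48 x 34 mm, floor at z = 5. Origin: underside centre. The presser's flange lies on its rim, nose in the pocket (sunk 26 mm below the rim), presser origin 10 mm above the holder's, x along x.
- presser: Loose hand presser, 220 g, 106 mm tall, upright in its holder. Origin: lowest point of the nose; z up the handle. Steel nose: round bar of radius 20 mm, axis y, 26 mm wide. Flange 56 (x) x 44 (y) mm, z = 26 to 34. Black square handle 24 x 24 mm, z = 34 to 106. In use its x lies along the rail, nose centred on the rail's y = 0.
- cas0: Loose filter cassette (may be absent): rigid white plastic frame with a dark mesh, 80 (x) x 50 (y) x 16 (z) mm, about 70 g, lying flat at the start. Origin: its middle. Both faces, both ends alike; all cassettes are alike.
- cas1: Loose filter cassette (may be absent): rigid white plastic frame with a dark mesh, 80 (x) x 50 (y) x 16 (z) mm, about 70 g, lying flat at the start. Origin: its middle. Both faces, both ends alike; all cassettes are alike.
- cas2: Loose filter cassette (may be absent): rigid white plastic frame with a dark mesh, 80 (x) x 50 (y) x 16 (z) mm, about 70 g, lying flat at the start. Origin: its middle. Both faces, both ends alike; all cassettes are alike.
- cas3: Loose filter cassette (may be absent): rigid white plastic frame with a dark mesh, 80 (x) x 50 (y) x 16 (z) mm, about 70 g, lying flat at the start. Origin: its middle. Both faces, both ends alike; all cassettes are alike.
- cas4: Loose filter cassette (may be absent): rigid white plastic frame with a dark mesh, 80 (x) x 50 (y) x 16 (z) mm, about 70 g, lying flat at the start. Origin: its middle. Both faces, both ends alike; all cassettes are alike.
- latch0 (a joint): White latch, round top (radius 6.5 mm, 18 mm wide in y), at x = -56 mm, y = 0 of the seam. Value: m pressed down; 0 = up, crest 4 mm above the rail's top; 0.004 = fully down, flush. Starts nearly up. Slides straight down against about 4 N of friction and stays where left.
- latch1 (a joint): White latch, round top (radius 6.5 mm, 18 mm wide in y), at x = -42 mm, y = 0 of the seam. Value: m pressed down; 0 = up, crest 4 mm above the rail's top; 0.004 = fully down, flush. Starts nearly up. Slides straight down against about 4 N of friction and stays where left.
- latch2 (a joint): White latch, round top (radius 6.5 mm, 18 mm wide in y), at x = -28 mm, y = 0 of the seam. Value: m pressed down; 0 = up, crest 4 mm above the rail's top; 0.004 = fully down, flush. Starts nearly up. Slides straight down against about 4 N of friction and stays where left.
- latch3 (a joint): White latch, round top (radius 6.5 mm, 18 mm wide in y), at x = -14 mm, y = 0 of the seam. Value: m pressed down; 0 = up, crest 4 mm above the rail's top; 0.004 = fully down, flush. Starts nearly up. Slides straight down against about 4 N of friction and stays where left.
- latch4 (a joint): White latch, round top (radius 6.5 mm, 18 mm wide in y), at x = 0 mm, y = 0 of the seam. Value: m pressed down; 0 = up, crest 4 mm above the rail's top; 0.004 = fully down, flush. Starts nearly up. Slides straight down against about 4 N of friction and stays where left.
- latch5 (a joint): White latch, round top (radius 6.5 mm, 18 mm wide in y), at x = 14 mm, y = 0 of the seam. Value: m pressed down; 0 = up, crest 4 mm above the rail's top; 0.004 = fully down, flush. Starts nearly up. Slides straight down against about 4 N of friction and stays where left.
- latch6 (a joint): White latch, round top (radius 6.5 mm, 18 mm wide in y), at x = 28 mm, y = 0 of the seam. Value: m pressed down; 0 = up, crest 4 mm above the rail's top; 0.004 = fully down, flush. Starts nearly up. Slides straight down against about 4 N of friction and stays where left.
- latch7 (a joint): White latch, round top (radius 6.5 mm, 18 mm wide in y), at x = 42 mm, y = 0 of the seam. Value: m pressed down; 0 = up, crest 4 mm above the rail's top; 0.004 = fully down, flush. Starts nearly up. Slides straight down against about 4 N of friction and stays where left.
- latch8 (a joint): White latch, round top (radius 6.5 mm, 18 mm wide in y), at x = 56 mm, y = 0 of the seam. Value: m pressed down; 0 = up, crest 4 mm above the rail's top; 0.004 = fully down, flush. Starts nearly up. Slides straight down against about 4 N of friction and stays where left.
- model: Bystander, to be left alone: plaster dental model, 66 x 56 x 34 mm. Origin: centre of the underside.
- jar: Bystander, to be left alone: glass jar, 52 mm across, 55 mm high. Origin: centre of the underside.
- vial: Bystander, to be left alone: small amber bottle, 32 mm across, 70 mm high. Origin: centre of the underside.
- bowl: Bystander, to be left alone: rubber mixing bowl, 90 mm across, 50 mm high. Origin: centre of the underside.
- case: Bystander, to be left alone: closed blue plastic case, 90 x 130 x 45 mm. Origin: centre of the underside.
- mug: Bystander, to be left alone: white ceramic cup, 64 mm across, 70 mm high. Origin: centre of the underside.
Things that resemble listed ones, but are neither listed nor needed, are in the scene too. What is shaped like the tray but purple is not meant. Of the things that look like the presser, the larger one is meant.

How it is judged:
On the way, in this order (a step that is already met when the one before it is completed fails the run):
1. every cassette present stands on end in a slot of the tray (z of cas0 in the frame of tray between 0.045 and 0.0555 m and x of cas0 in the frame of tray between -0.09 and 0.09 m and y of cas0 in the frame of tray between -0.01 and 0.01 m and angle between the x axis of each of cas0, cas1, cas2, cas3, cas4 and the z axis of tray, either way round below 0.3 rad and z of cas1 in the frame of tray between 0.045 and 0.0555 m and x of cas1 in the frame of tray between -0.09 and 0.09 m and y of cas1 in the frame of tray between -0.01 and 0.01 m and z of cas2 in the frame of tray between 0.045 and 0.0555 m and x of cas2 in the frame of tray between -0.09 and 0.09 m and y of cas2 in the frame of tray between -0.01 and 0.01 m and z of cas3 in the frame of tray between 0.045 and 0.0555 m and x of cas3 in the frame of tray between -0.09 and 0.09 m and y of cas3 in the frame of tray between -0.01 and 0.01 m and z of cas4 in the frame of tray between 0.045 and 0.0555 m and x of cas4 in the frame of tray between -0.09 and 0.09 m and y of cas4 in the frame of tray between -0.01 and 0.01 m), for 0.3 s.
2. all nine latches are pressed down, with the presser (value of joint each of latch0, latch1, latch2, latch3, latch4, latch5, latch6, latch7, latch8 above 0.003 m), for 0.1 s.
At the end, for the whole second after the job is handed in: Every cassette present stands on end in a slot, at rest (middle 45 to 55.5 mm up, within 10 mm of the slot row's centre line, long axis within 0.3 rad of vertical); all nine latches at least 3 mm down; presser at rest in its holder (8 mm in plan, 0.1 rad, origin under 14 mm up) (all of step 1 and all of step 2 and horizontal distance between presser and holder below 0.008 m and angle between presser's own z axis and vertical below 0.1 rad and z of presser in the frame of holder below 0.014 m and linear speed of each of cas0, cas1, cas2, cas3, cas4 below 0.1 m/s and linear speed of presser below 0.02 m/s); the robot touches nothing.
It fails at once if the fingers press the latch rail or its latches with more than 3 N (contact force between the fingers and seam above 3 N).
It fails at once if the presser bears on the latch rail with more than 45 N (contact force between presser and seam above 45 N).
It fails at once if a bystander is moved more than 5 cm (distance of any of model, jar, vial, bowl, case, mug from where it was at the start of the episode above 0.05 m).
Of cas0, cas1, cas2, cas3, cas4 only 3 to 5 are there at a start; the rules pass over those that are not, and their reading is None.
At some moment in a run one of cas0, cas1, cas2, cas3, cas4 may be knocked a few centimetres aside while the robot is not near it.
It also fails if it takes over 210 s, if anything falls off the work surface, if the arm or the gripper's body presses on something with over 40 N, if the wrist force passes 120 N, or if a joint passes its speed limit or range.

## Working session

There is one attempt and no reset: what is moved stays moved. The work goes in short steps, Python scripts to look and compute and a tool call to move; the robot and the scene stay as the last step left them, time stands still between calls to the robot, and variables do not carry over. Pictures are saved under pics/ and viewed, at most 14 in all, crops included, and the job is handed in when it is done.

Besides the shell and the picture viewer there is one more tool, called by a JSON object that holds its "op" and its "data", one argument or row to a line. drive_tool: Moves the arm, as the interface text tells. Shift numbers are shares of 80 cm and turn numbers shares of 180 degrees, none past 1 either way. Its arguments: {"type":"object","properties":{"steps":{"type":"array","items":{"type":"number","minimum":-1,"maximum":1}},"fingers":{"type":"number"}},"required":["steps"]}

```bash
ls; mkdir -p pics; python3 - <<'E'
from cell import manip
import cv2,numpy as np
print(manip.sense())
for c in ["scene","side","wrist"]:
    s=manip.snapshot(c); cv2.imwrite(f"pics/{c}0.png",s["color"])
    print(c,s["mtx"].tolist(),s["dist"],np.round(s["camera_from_world"],3).tolist())
    for t in ["tray","seam","holder","presser","cas0"]:
        print(t,[(np.round(d["box"]).astype(int).tolist(),round(d["conf"],2)) for d in manip.look_for(t,c)])
E
```

```text
pics
{'t': 0.0, 'qpos': array([-1.35616758,  0.33392339,  0.03989283,  1.46629755, -0.01340462,
        1.34330436, -0.05851672]), 'joint_vel': array([ 4.99560699e-04,  6.72498496e-04,  1.27520594e-03,  4.48730784e-05,
       -7.97526210e-04, -4.04106413e-04, -1.36350988e-03]), 'tau': array([-2.41116195e-04, -6.58538675e+01,  1.36503574e+00, -4.05584264e+01,
        1.65876659e-02,  1.22469873e-02,  1.68328404e-05]), 'tcp_pos': array([0.20054947, 0.61779326, 0.2304006 ]), 'orientation': array([-4.91000281e-01, -3.10283711e+00,  2.60741485e-03]), 'contact_force': array([0.08052735, 0.90500091, 0.19313719]), 'wrist_torque': array([ 0.00697182, -0.02056353,  0.0144974 ]), 'grasp_force': 0.0, 'finger_gap': 1.0015289804115113}
scene [[623.1794377553321, 0.0, 317.01910706363384], [0.0, 623.1794377553321, 251.6779963914804], [0.0, 0.0, 1.0]] [0.06015263 0.         0.         0.         0.        ] [[-0.237, 0.972, -0.004, 0.163], [-0.712, -0.171, 0.681, 0.329], [0.661, 0.164, 0.732, -1.966], [0.0, 0.0, 0.0, 1.0]]
tray [([242, 217, 291, 289], 0.91), ([221, 135, 268, 189], 0.9)]
seam [([278, 
[... 605 characters left out ...]
, 0.59)]
seam [([273, 281, 373, 316], 0.91), ([78, 360, 194, 408], 0.69)]
holder [([300, 409, 342, 447], 0.68), ([342, 288, 353, 296], 0.29)]
presser [([313, 354, 333, 386], 0.81), ([303, 385, 338, 432], 0.65)]
cas0 [([290, 149, 321, 162], 0.8), ([326, 216, 362, 238], 0.77), ([325, 181, 361, 203], 0.76), ([264, 181, 299, 205], 0.68)]
wrist [[373.7055616473297, 0.0, 325.2100349820859], [0.0, 373.7055616473297, 239.76235994274157], [0.0, 0.0, 1.0]] [-0.06159424  0.          0.          0.          0.        ] [[0.307, 0.952, 0.0, -0.649], [-0.915, 0.295, -0.276, 0.037], [-0.263, 0.085, 0.961, -0.378], [0.0, 0.0, 0.0, 1.0]]
tray []
seam []
holder []
presser []
cas0 [([80, 448, 117, 480], 0.91)]
```

```bash
python3 - <<'E'
import cv2
a=cv2.imread("pics/scene0.png")[110:340,150:520];cv2.imwrite("pics/sceneA.png",cv2.resize(a,None,fx=2.1,fy=2.1,interpolation=cv2.INTER_CUBIC))
a=cv2.imread("pics/side0.png");cv2.imwrite("pics/sideA.png",cv2.resize(a,(800,600),interpolation=cv2.INTER_CUBIC))
E
```

```text
(no output)
```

View pics/sceneA.png

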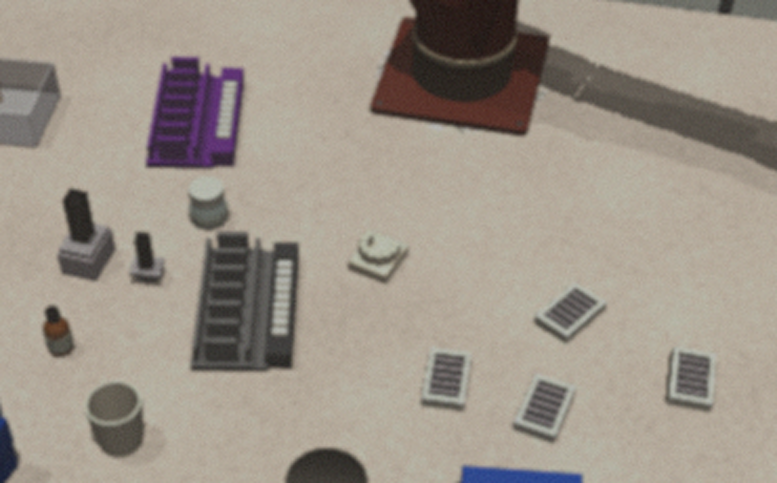

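View pics/sideA.png

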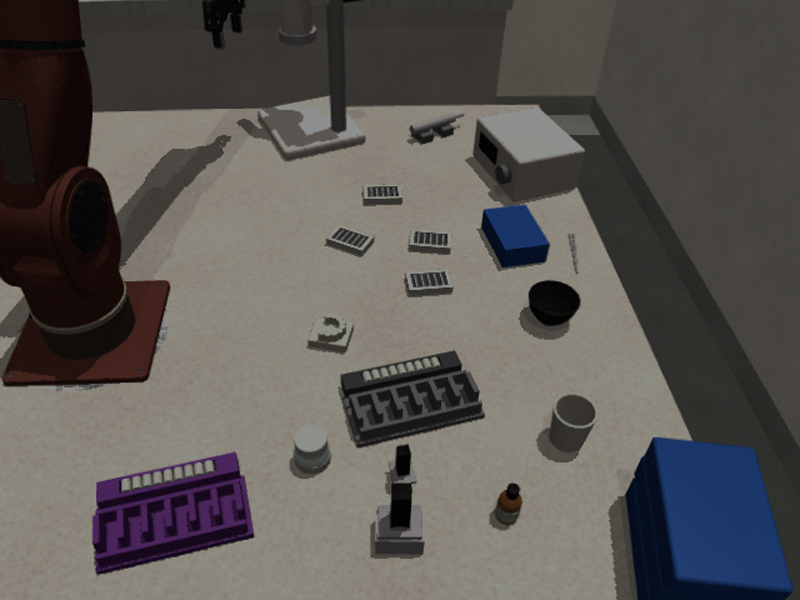

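Four cassettes show in the picture (sceneA, right side). The grey tray with its rail on the left is at sceneA ~(245,300), and the big presser in its holder is at ~(85,240). Purple tray and small presser are decoys.

```bash
cat > h.py <<'E'
from cell import manip
import cv2,numpy as np,sys
from scipy.spatial.transform import Rotation as R
from scipy.optimize import least_squares
def snap(c,save=None):
    s=manip.snapshot(c)
    if save: cv2.imwrite(f"pics/{save}.png",s["color"])
    return s
def proj(s,P):
    P=np.atleast_2d(P);T=s["camera_from_world"];c=P@T[:3,:3].T+T[:3,3];c=c*[1,-1,-1]
    return cv2.projectPoints(c.astype(float),np.zeros(3),np.zeros(3),s["mtx"],np.array(s["dist"],float))[0][:,0]
def ray(s,px):
    T=s["camera_from_world"];u=cv2.undistortPoints(np.array(px,float).reshape(-1,1,2),s["mtx"],np.array(s["dist"],float))[:,0]
    d=np.c_[u[:,0],-u[:,1],-np.ones(len(u))]@T[:3,:3]
    return -T[:3,:3].T@T[:3,3],d/np.linalg.norm(d,axis=1)[:,None]
def on(s,px,z):
    o,d=ray(s,px);return o+d*((z-o[2])/d[:,2])[:,None]
def tri(views): # [(s,px),..]
    A=np.zeros((3,3));b=np.zeros(3)
    for s,p in views:
        o,d=ray(s,[p]);M=np.eye(3)-np.outer(d[0],d[0]);A+=M;b+=M@o
    return np.linalg.solve(A,b)
def hullpts(pose,box): # pose 4x4
    a,b,c=np.array(box)/2
    P=np.array([[i*a,j*b,k*c] for i in(-1,1) for j in(-1,1) for k in(-1,1)]);return P@pose[:3,:3].T+pose[:3,3]
def pose(): 
    st=manip.sense();T=np.eye(4);T[:3,:3]=R.from_rotvec(st["orientation"]).as_matrix();T[:3,3]=st["tcp_pos"];return T
def ori(tilt,az,flip=0,down=None):
    """tool z tilted 'tilt' deg from down toward azimuth az(deg); tool y horizontal perpendicular to az; flip turns half about z"""
    t,a=np.radians([tilt,az]);r=np.array([np.cos(a),np.sin(a),0]);z=np.sin(t)*r-np.cos(t)*np.array([0,0,1])
    x=np.cos(t)*r+np.sin(t)*np.array([0,0,1])
    if flip:x=-x
    return np.c_[x,np.cross(z,x),z]
def row(p,Rm,T0=None,name=""):
    T0=pose() if T0 is None else T0
    d=T0[:3,:3].T@(np.array(p)-T0[:3,3])/.8; w=R.from_matrix(T0[:3,:3].T@Rm).as_rotvec()/np.pi
    print(name,np.round(np.r_[d,w],4).tolist(), "rows>=",int(np.ceil(max(np.linalg.norm(d)*.8/.0625,np.linalg.norm(w)*180/10.7))))
    T=np.eye(4);T[:3,:3]=Rm;T[:3,3]=p;return T
def boxrect(mask,s,z):
    c=max(cv2.findContours(mask.astype(np.uint8),cv2.RETR_EXTERNAL,cv2.CHAIN_APPROX_NONE)[0],key=cv2.contourArea)[:,0]
    return c,cv2.minAreaRect((on(s,c,z)[:,:2]*1000).astype(np.float32))
E
python3 - <<'E'
from h import *
for c in ["scene","side"]:
    s=snap(c)
    print(c,"cam",ray(s,[[320,240]])[0])
    for t,z in [("cas0",.016),("tray",.02),("holder",.02),("presser",.06),("model",.015),("jar",.03),("vial",.03),("bowl",.04),("case",.03),("mug",.03)]:
        for d in manip.trace(t,c):
            if d["conf"]<.4: continue
            k,r=boxrect(d["mask"],s,z);print(t,round(d["conf"],2),np.round(r[0]),np.round(r[1]),round(r[2]))
s=snap("wrist");print(ray(s,[[320,240],[20,20],[620,460]]))
T=pose();C=s["camera_from_world"];print(np.round(C@T,4)) # camera from tool
E
```

```text
scene cam [1.57290054 0.22121686 1.21538844]
cas0 0.87 [520. 372.] [51. 92.] 90
cas0 0.85 [603. 212.] [50. 92.] 81
cas0 0.81 [446. 221.] [58. 94.] 59
cas0 0.62 [586.  93.] [95. 51.] 3
tray 0.95 [ 522. -173.] [237. 126.] 13
tray 0.77 [ 185. -352.] [248. 126.] 13
holder 0.76 [ 506. -386.] [62. 78.] 46
presser 0.56 [ 481. -400.] [130.  57.] 19
presser 0.51 [ 659. -363.] [84. 29.] 30
presser 0.5 [ 519. -302.] [90. 39.] 19
model 0.97 [406. -32.] [68. 80.] 78
jar 0.86 [ 376. -273.] [101.  48.] 22
jar 0.54 [615. 211.] [52. 92.] 81
vial 0.54 [ 637. -378.] [84. 33.] 31
bowl 0.86 [786.  -5.] [93. 89.] 14
case 0.61 [766. 207.] [120. 132.] 9
mug 0.67 [ 745. -263.] [111.  64.] 27
mug 0.6 [532. 370.] [50. 92.] 90
side cam [ 0.43662381 -0.83717501  0.85072954]
cas0 0.88 [585.  84.] [82. 66.] 2
cas0 0.87 [444. 212.] [69. 88.] 61
cas0 0.73 [518. 364.] [69. 79.] 88
cas0 0.67 [600. 203.] [67. 80.] 80
tray 0.68 [ 530. -176.] [211. 148.] 13
tray 0.6 [ 194. -354.] [205. 139.] 12
holder 0.89 [ 495. -420.] [21. 63.] 87
holder 0.63 [ 530. -177.] [211. 143.] 13
presser 0.98 [ 501. -324.] [31. 58.] 3
presser 0.85 [ 494. -392.] [79. 55.] 87
presser 0.66 [ 462. -171.] [17. 11.] 88
model 0.52 [ 497. -367.] [84. 57.] 87
jar 0.79 [ 380. -271.] [83. 49.] 90
vial 0.87 [ 644. -375.] [63. 30.] 70
vial 0.53 [ 529. -185.] [209. 143.] 13
bowl 0.95 [792.  -4.] [118.  87.] 78
bowl 0.62 [ 527. -193.] [203. 139.] 12
case 0.85 [765. 202.] [114. 180.] 8
mug 0.93 [ 764. -247.] [114.  65.] 67
(array([0.13355833, 0.63890004, 0.37401139]), array([[ 0.25940437, -0.09812582, -0.96077089],
       [-0.39788   , -0.49851897, -0.77017553],
       [ 0.75722834,  0.36745638, -0.53998245]]))
[[ 1.700e-03  1.000e+00 -2.000e-04  9.000e-04]
 [ 9.610e-01 -1.600e-03  2.764e-01 -2.800e-02]
 [ 2.764e-01 -7.000e-04 -9.610e-01 -1.565e-01]
 [ 0.000e+00  0.000e+00  0.000e+00  1.000e+00]]
```

```bash
python3 - <<'E'
from h import *
row([.53,.23,.25],ori(0,0,1),name="surveyA")
E
```

```text
surveyA [-0.5414, -0.3345, -0.0233, -0.0, -0.0, -0.0999] rows>= 9
```

{"op": "drive_tool", "data": {
  "steps": [-0.54,-0.334,-0.023,0,0,-0.1,-0.54,-0.334,-0.023,0,0,-0.1,-0.54,-0.334,-0.023,0,0,-0.1,-0.54,-0.334,-0.023,0,0,-0.1,-0.54,-0.334,-0.023,0,0,-0.1,-0.54,-0.334,-0.023,0,0,-0.1,-0.54,-0.334,-0.023,0,0,-0.1,-0.54,-0.334,-0.023,0,0,-0.1,-0.54,-0.334,-0.023,0,0,-0.1,-0.54,-0.334,-0.023,0,0,-0.1,-0.54,-0.334,-0.023,0,0,-0.1,-0.54,-0.334,-0.023,0,0,-0.1],
  "fingers": 1
}}

```text
t: 3.55
tcp_pos: [0.5282, 0.2323, 0.2497]
orientation: [0.005, -3.141, -0.0]
contact_force: [-0.2, -1.0, 1.2]
finger_gap: 0.997
grasp_force: 0.0
```

```bash
cat >> h.py <<'E'
def casfit(mask,s,zc=.008):
    """fit x,y,yaw of a flat box so its projected hull matches the mask"""
    c,r=boxrect(mask,s,2*zc);(x,y),(w,h),a=r
    yaw=np.radians(a if w>h else a+90)
    H,W=mask.shape
    pts=c.astype(np.float32)
    def hull(p,z=zc):
        T=np.eye(4);T[:3,:3]=R.from_euler("z",p[2]).as_matrix();T[:3,3]=[p[0],p[1],z]
        return cv2.convexHull(proj(s,hullpts(T,[.08,.05,.016])).astype(np.float32))
    f=lambda p:[cv2.pointPolygonTest(hull(p),(float(u),float(v)),True) for u,v in pts[::max(1,len(pts)//80)]]
    q=least_squares(f,[x/1e3,y/1e3,yaw],x_scale=[.01,.01,.1],diff_step=1e-3,loss="soft_l1").x
    yd=(np.degrees(q[2])+90)%180-90
    return q[0],q[1],yd,float(np.sqrt(np.mean(np.square(f(q)))))
def cases(cam="wrist",conf=.5):
    s=snap(cam);out=[]
    for d in manip.trace("cas0",cam):
        if d["conf"]<conf: continue
        b=d["box"]; edge=b[0]<3 or b[1]<3 or b[2]>636 or b[3]>476
        print("cas conf %.2f box %s edge %s"%(d["conf"],np.round(b).astype(int).tolist(),edge),"x %.4f y %.4f yaw %.1f rms %.2f"%casfit(d["mask"],s))
    return s
E
python3 - <<'E'
from h import *
print(pose()[:3,3],manip.sense()["qpos"].round(2),manip.sense()["t"])
s=cases()
cv2.imwrite("pics/w1.png",s["color"])
E
```

```text
[0.52815426 0.2322939  0.2496666 ] [-0.77  0.18  0.32  1.64 -0.06  1.34  1.13] 3.55
cas conf 0.95 box [429, 148, 491, 232] edge False x 0.5168 y 0.3710 yaw 0.5 rms 0.83
cas conf 0.90 box [276, 228, 332, 309] edge False x 0.6012 y 0.2088 yaw -10.0 rms 0.57
cas conf 0.71 box [165, 216, 223, 293] edge False x 0.5857 y 0.0888 yaw 3.9 rms 1.06
cas conf 0.59 box [267, 71, 353, 170] edge False x 0.4453 y 0.2182 yaw -30.5 rms 0.66
```

View pics/w1.png

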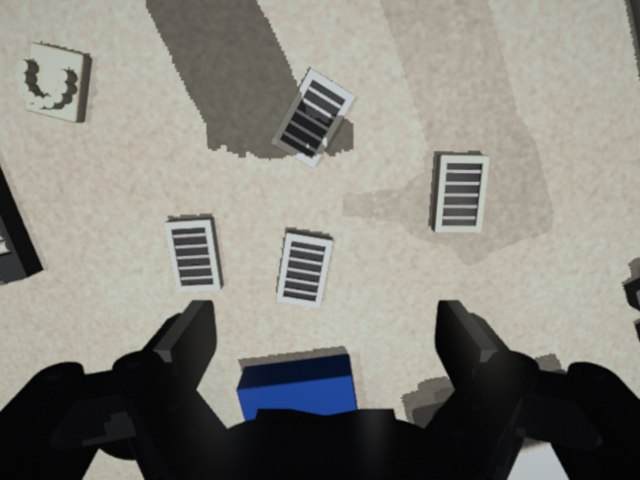

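Four flat cassettes are visible at (460,190), (303,268), (193,254) and (313,116), with the model at (55,85) and the blue case at (297,380). The fits agree with the static cameras. Next I survey the tray.

```bash
python3 - <<'E'
from h import *
row([.48,-.25,.29],ori(0,13,0),name="tray")
E
```

```text
tray [0.0618, -0.602, -0.0504, -0.0001, -0.0001, 0.9284] rows>= 16
```

{"op": "drive_tool", "data": {
  "steps": [0.062,-0.602,-0.05,0,0,0.928,0.062,-0.602,-0.05,0,0,0.928,0.062,-0.602,-0.05,0,0,0.928,0.062,-0.602,-0.05,0,0,0.928,0.062,-0.602,-0.05,0,0,0.928,0.062,-0.602,-0.05,0,0,0.928,0.062,-0.602,-0.05,0,0,0.928,0.062,-0.602,-0.05,0,0,0.928,0.062,-0.602,-0.05,0,0,0.928,0.062,-0.602,-0.05,0,0,0.928,0.062,-0.602,-0.05,0,0,0.928,0.062,-0.602,-0.05,0,0,0.928]
}}

```text
t: 5.15
tcp_pos: [0.4798, -0.2505, 0.2898]
orientation: [-2.838, -1.347, -0.0]
contact_force: [-0.3, -0.2, -0.3]
finger_gap: 0.996
grasp_force: 0.0
```

```bash
python3 - <<'E'
from h import *
print(pose()[:3,3],manip.sense()["qpos"].round(2))
s=snap("wrist","w2a")
row([.48,-.25,.29],ori(0,13,0),name="tray")
E
```

```text
[ 0.47977738 -0.25046461  0.28977947] [-0.37  0.09  0.83  1.67 -0.07  1.41 -0.21]
tray [0.0006, -0.0001, -0.0003, -0.0, -0.0001, 0.2069] rows>= 4
```

{"op": "drive_tool", "data": {
  "steps": [0,0,0,0,0,0.207,0,0,0,0,0,0.207,0,0,0,0,0,0.207,0,0,0,0,0,0.207,0,0,0,0,0,0.207]
}}

```text
t: 5.82
tcp_pos: [0.4797, -0.2506, 0.2898]
orientation: [-3.118, -0.384, -0.0]
contact_force: [-0.8, -0.4, 0.1]
finger_gap: 1.003
grasp_force: 0.0
```

```bash
python3 - <<'E'
from h import *
s=snap("wrist","w2")
print(pose()[:3,3],manip.sense()["qpos"].round(2))
for t in ["tray","seam","holder","presser"]:
  print(t,[(np.round(d["box"]).astype(int).tolist(),round(d["conf"],2)) for d in manip.look_for(t,"wrist")])
E
```

```text
[ 0.47974777 -0.25057506  0.2897819 ] [-0.41  0.09  0.88  1.68 -0.07  1.41 -0.85]
tray [([207, 35, 327, 232], 0.9), ([302, 350, 394, 415], 0.75)]
seam [([203, 42, 248, 228], 0.68)]
holder [([425, 185, 493, 252], 0.55)]
presser [([435, 192, 507, 258], 0.88), ([366, 177, 409, 208], 0.58)]
```

View pics/w2.png

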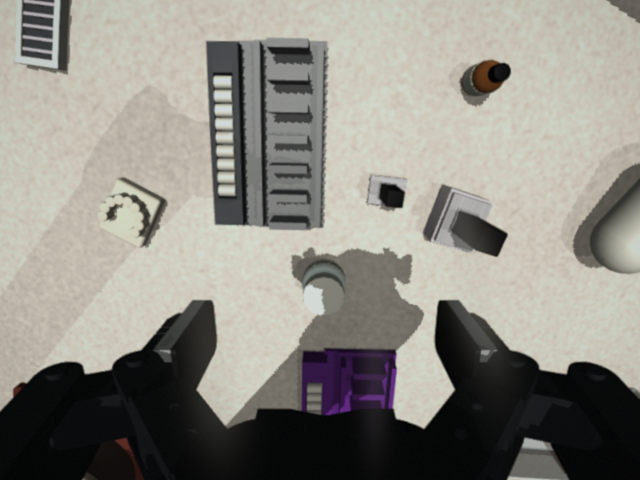

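The grey tray with rail is at (207-327, 40-230), the rail's latches are at (225,135), the big presser in its holder is at (460,220), and the small look-alike is at (387,192). Now I fit the poses.

```bash
cat >> h.py <<'E'
def fitmany(obs,boxes,p0):
    """obs: [(s,mask)], boxes: [(center xyz local, size)], fit x,y,yaw of local frame so union hull matches each mask's convex hull"""
    def hull(p,s):
        P=[]
        for c,b in boxes:
            T=np.eye(4);T[:3,3]=c;P.append(hullpts(T,b))
        P=np.vstack(P)@R.from_euler("z",p[2]).as_matrix().T+[p[0],p[1],0]
        return cv2.convexHull(proj(s,P).astype(np.float32))
    cs=[]
    for s,m in obs:
        c=np.vstack(cv2.findContours(m.astype(np.uint8),cv2.RETR_EXTERNAL,cv2.CHAIN_APPROX_NONE)[0])
        h=cv2.convexHull(c)[:,0].astype(float)
        n=np.roll(h,-1,0); cs.append(np.vstack([a+(b-a)*np.linspace(0,1,12,endpoint=False)[:,None] for a,b in zip(h,n)]) if 0 else np.vstack([a+(b-a)*np.arange(0,1,max(.02,2/ (np.linalg.norm(b-a)+1e-6)))[:,None] for a,b in zip(h,n)]))
    f=lambda p:np.concatenate([[cv2.pointPolygonTest(hull(p,s),(float(u),float(v)),True)+.3 for u,v in c] for (s,_),c in zip(obs,cs)])
    q=least_squares(f,p0,x_scale=[.01,.01,.1],diff_step=1e-3,loss="soft_l1").x
    return q,float(np.sqrt(np.mean(f(q)**2)))
SEAM=[([0,0,.013],[.19,.032,.026])]
HOLD=[([0,0,.018],[.062,.048,.036])]
PRES=[([0,0,.030+.010],[.056,.044,.008]),([0,0,.070+.010],[.024,.024,.072])]
def masks(t,cams,near):
    o=[]
    for c,s in cams.items():
        best=[d for d in manip.trace(t,c) if np.linalg.norm(on(s,[[(d["box"][0]+d["box"][2])/2,(d["box"][1]+d["box"][3])/2]],.03)[0,:2]-near)<.08]
        if best: o.append((s,best[0]["mask"],c,best[0]["conf"]))
    return o
E
python3 - <<'E'
from h import *
cams={c:snap(c) for c in ["wrist","scene","side"]}
for t,B,near,yaw in [("seam",SEAM,[.52,-.12],.23),("tray",[([0,0,.005],[.2,.076,.01]),([0,0,.028],[.188,.04,.036]),([0,.068,.013],[.19,.032,.026])],[.525,-.17],.23),("holder",HOLD,[.505,-.39],.1),("presser",PRES,[.50,-.39],.1)]:
    M=masks(t,cams,np.array(near))
    for o in M:
        q,r=fitmany([o[:2]],B,near+[yaw]);print(t,o[2],round(o[3],2),np.round(q,4),"yaw %.1f rms %.2f"%(np.degrees(q[2]),r))
    if M:
        q,r=fitmany([o[:2] for o in M],B,near+[yaw]);print(t,"ALL",np.round(q,4),"yaw %.1f rms %.2f"%(np.degrees(q[2]),r))
# white latch strip in the wrist image
s=cams["wrist"];p=s["color"]
m=(p.min(2)>150).astype(np.uint8);z=np.zeros_like(m);z[60:205,207:240]=1;m&=z
ys,xs=np.nonzero(m);print("latch centroid px",xs.mean(),ys.mean(),"world z=.029",on(s,[[xs.mean(),ys.mean()]],.029))
big=cv2.resize(p[20:270,190:520],None,fx=2.4,fy=2.4,interpolation=cv2.INTER_CUBIC);cv2.imwrite("pics/w2big.png",big)
E
```

```text
seam wrist 0.89 [ 0.5175 -0.1315  0.2232] yaw 12.8 rms 0.45
seam scene 0.57 [ 0.5118 -0.129   0.2241] yaw 12.8 rms 0.53
seam side 0.66 [ 0.5175 -0.1248  0.2459] yaw 14.1 rms 1.59
seam ALL [ 0.5175 -0.1311  0.2221] yaw 12.7 rms 1.55
tray wrist 0.85 [ 0.5326 -0.1981  0.2212] yaw 12.7 rms 1.08
tray scene 0.7 [ 0.5298 -0.1984  0.2222] yaw 12.7 rms 0.64
tray side 0.83 [ 0.533  -0.1959  0.2235] yaw 12.8 rms 0.38
tray ALL [ 0.5325 -0.1977  0.2225] yaw 12.7 rms 0.97
holder wrist 0.61 [ 0.4945 -0.4    -0.0929] yaw -5.3 rms 7.82
holder scene 0.54 [ 0.4921 -0.3993  0.0898] yaw 5.1 rms 3.04
holder side 0.8 [ 0.4944 -0.3977 -0.063 ] yaw -3.6 rms 1.06
holder ALL [ 0.4943 -0.3992 -0.0726] yaw -4.2 rms 5.36
presser wrist 0.79 [ 0.4938 -0.4001 -0.0293] yaw -1.7 rms 1.33
presser scene 0.58 [ 0.491  -0.4005  0.2653] yaw 15.2 rms 0.97
presser side 0.85 [ 0.4947 -0.3989  0.0113] yaw 0.6 rms 1.41
presser ALL [ 0.4939 -0.3998 -0.0264] yaw -1.5 rms 1.43
latch centroid px 220.4241359109549 139.03632103104863 world z=.029 [[ 0.5152268 -0.1293228  0.029    ]]
```

View pics/w2big.png

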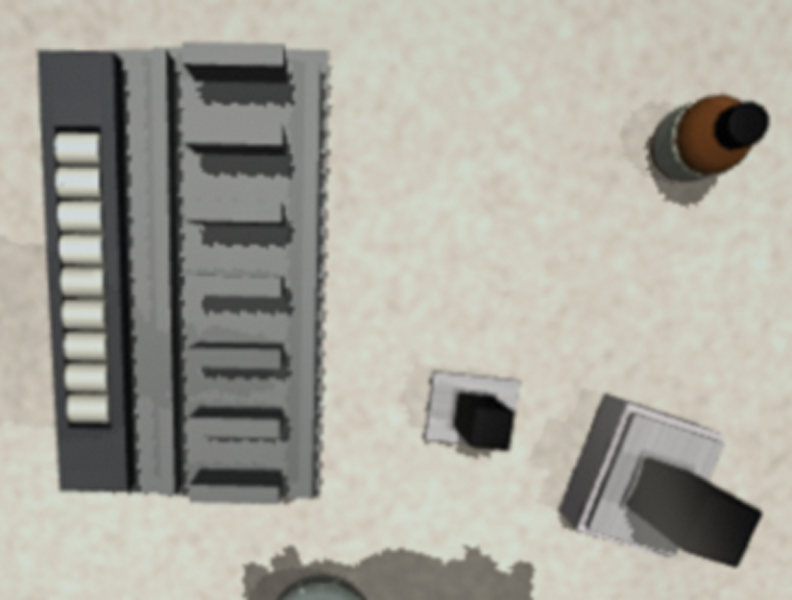

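```bash
cat >> h.py <<'E'
TR=np.array([.5325,-.1977]);TY=12.7
def rz(Rm,a): return Rm@R.from_euler("z",a,degrees=True).as_matrix()
MIDR=rz(ori(35,0,1),90)
def gpos(c,yaw,back=0,off=-.017,z=.008,tilt=45):
    a=np.radians(yaw);r=np.array([np.cos(a),np.sin(a),0]);Rm=ori(tilt,yaw,1)
    return np.array([c[0],c[1],z])+off*r-back*Rm[:,2],Rm
def ppos(slotx,up=0,dy=0,off=.017,tilt=45):
    a=np.radians(TY);return np.r_[TR+slotx*np.array([np.cos(a),np.sin(a)])+dy*np.array([-np.sin(a),np.cos(a)]),.051+off+up],ori(tilt,TY,0)
E
python3 - <<'E'
from h import *
T=row([.50,.0,.30],MIDR,name="mid")
p,Rm=gpos((.6012,.2088),-10,back=.09)
row(p,Rm,T,"pre")
E
```

```text
mid [0.0998, -0.2984, -0.0128, -0.1646, 0.129, -0.409] rows>= 8
pre [0.2785, -0.1414, 0.2494, -0.0152, -0.0703, -0.4555] rows>= 8
```

{"op": "drive_tool", "data": {
  "steps": [0.1,-0.298,-0.013,-0.165,0.129,-0.409,0.1,-0.298,-0.013,-0.165,0.129,-0.409,0.1,-0.298,-0.013,-0.165,0.129,-0.409,0.1,-0.298,-0.013,-0.165,0.129,-0.409,0.1,-0.298,-0.013,-0.165,0.129,-0.409,0.1,-0.298,-0.013,-0.165,0.129,-0.409,0.1,-0.298,-0.013,-0.165,0.129,-0.409,0.1,-0.298,-0.013,-0.165,0.129,-0.409,0.1,-0.298,-0.013,-0.165,0.129,-0.409,0.1,-0.298,-0.013,-0.165,0.129,-0.409]
}}

```text
t: 8.07
tcp_pos: [0.5163, 0.0012, 0.2942]
orientation: [1.886, 1.876, 0.579]
contact_force: [0.6, -0.2, 0.1]
finger_gap: 0.998
grasp_force: 0.0
```

{"op": "drive_tool", "data": {
  "steps": [0.278,-0.141,0.249,-0.015,-0.07,-0.456,0.278,-0.141,0.249,-0.015,-0.07,-0.456,0.278,-0.141,0.249,-0.015,-0.07,-0.456,0.278,-0.141,0.249,-0.015,-0.07,-0.456,0.278,-0.141,0.249,-0.015,-0.07,-0.456,0.278,-0.141,0.249,-0.015,-0.07,-0.456,0.278,-0.141,0.249,-0.015,-0.07,-0.456,0.278,-0.141,0.249,-0.015,-0.07,-0.456,0.278,-0.141,0.249,-0.015,-0.07,-0.456,0.278,-0.141,0.249,-0.015,-0.07,-0.456]
}}

```text
t: 9.32
tcp_pos: [0.5356, 0.2242, 0.0659]
orientation: [0.214, 2.366, -0.088]
contact_force: [0.6, -1.1, 0.8]
finger_gap: 1.003
grasp_force: 0.0
```

```bash
python3 - <<'E'
from h import *
print(manip.sense()["qpos"].round(2),manip.sense()["t"])
p,Rm=gpos((.6012,.2088),-10,back=.09)
row(p,Rm,name="err")
s=cases();cv2.imwrite("pics/w3.png",s["color"])
E
```

```text
[ 0.11  0.36 -1.05  2.27  1.49  0.94 -0.59] 9.325
err [0.007, -0.0048, -0.0168, -0.0016, -0.0056, -0.0013] rows>= 1
cas conf 0.96 box [157, 1, 359, 150] edge True x 0.4440 y 0.2182 yaw -29.5 rms 30.98
cas conf 0.88 box [66, 216, 208, 296] edge False x 0.5865 y 0.0890 yaw 3.7 rms 0.65
cas conf 0.82 box [566, 51, 639, 210] edge True x 0.5197 y 0.3309 yaw 26.3 rms 20.28
cas conf 0.62 box [276, 215, 364, 291] edge False x 0.6024 y 0.2085 yaw -9.8 rms 0.78
```

View pics/w3.png

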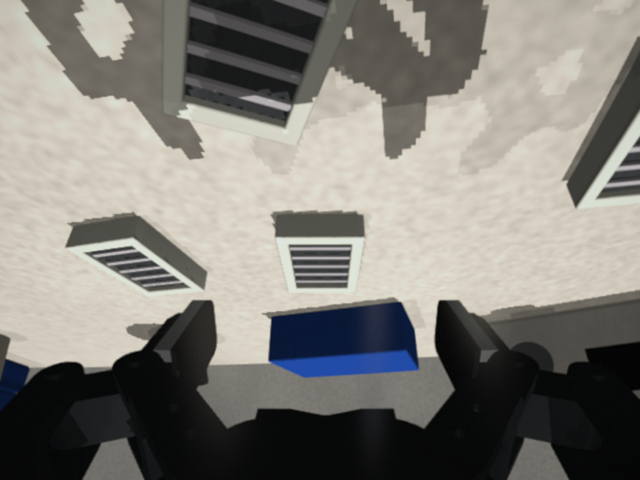

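The target cassette is centred at (320,252) between the fingers, and the others are where they were. I finish the pre-grasp and go in.

```bash
python3 - <<'E'
from h import *
p,Rm=gpos((.602,.2085),-10,back=.03)
T=row(p,Rm,name="a")
p,Rm=gpos((.602,.2085),-10);row(p,Rm,name="grasp from now")
E
```

```text
a [0.0062, -0.0049, 0.059, -0.0017, -0.0054, -0.0024] rows>= 1
grasp from now [0.0055, -0.0047, 0.0965, -0.0017, -0.0054, -0.0024] rows>= 2
```

{"op": "drive_tool", "data": {
  "steps": [0.006,-0.005,0.03,-0.0017,-0.0054,-0.0024,0.006,-0.005,0.059,-0.0017,-0.0054,-0.0024,0.006,-0.005,0.059,-0.0017,-0.0054,-0.0024,0.0055,-0.0047,0.075,-0.0017,-0.0054,-0.0024,0.0055,-0.0047,0.085,-0.0017,-0.0054,-0.0024,0.0055,-0.0047,0.092,-0.0017,-0.0054,-0.0024,0.0055,-0.0047,0.0965,-0.0017,-0.0054,-0.0024,0.0055,-0.0047,0.0965,-0.0017,-0.0054,-0.0024]
}}

```text
t: 10.42
tcp_pos: [0.5851, 0.2114, 0.0077]
orientation: [0.201, 2.349, -0.086]
contact_force: [0.4, 0.1, -0.3]
finger_gap: 0.998
grasp_force: 0.0
```

```bash
python3 - <<'E'
from h import *
print(manip.sense()["qpos"].round(2),manip.sense()["contact_force"])
p,Rm=gpos((.602,.2085),-10)
row(p,Rm,name="err")
s=snap("wrist","w4")
E
```

```text
[ 0.07  0.55 -0.91  2.23  1.74  0.96 -0.69] [ 0.42610009  0.11865718 -0.25488887]
err [-0.0004, 0.0001, -0.0001, 0.0002, 0.0001, 0.001] rows>= 1
```

View pics/w4.png

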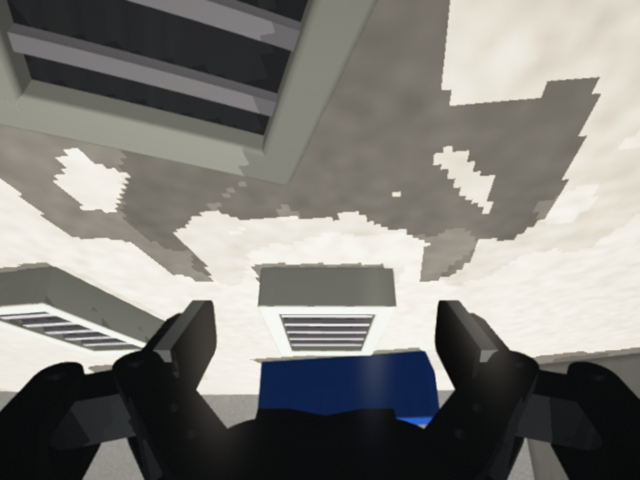

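The cassette lies centred between the fingers at (325,310), with no contact, so I close.

{"op": "drive_tool", "data": {
  "steps": [0,0,0,0,0,0,0,0,0,0,0,0,0,0,0,0,0,0,0,0,0,0,0,0,0,0,0,0,0,0,0,0,0,0,0,0,0,0,0,0,0,0,0,0,0,0,0,0],
  "fingers": -1
}}

```text
t: 11.48
tcp_pos: [0.5853, 0.2118, 0.0083]
orientation: [0.201, 2.348, -0.086]
contact_force: [-2.4, -0.3, 5.5]
finger_gap: 0.567
grasp_force: 62.3
```

```bash
python3 - <<'E'
from h import *
st=manip.sense();print(st["contact_force"],st["grasp_force"],st["finger_gap"])
T0=pose();T=row(T0[:3,3]+[0,0,.12],T0[:3,:3],T0,"lift")
T=row([.50,.02,.25],MIDR,T,"mid")
p,Rm=ppos(.075,up=.09);row(p,Rm,T,"place hover")
E
```

```text
[-2.42452797 -0.33463561  5.50505884] 62.29072093963623 0.5673843783320918
lift [-0.1062, -0.0003, -0.1059, 0.0, 0.0, 0.0] rows>= 2
mid [-0.0621, -0.2547, -0.1525, 0.0156, 0.0705, 0.4566] rows>= 8
place hover [-0.2515, 0.0422, 0.17, -0.0076, 0.0773, 0.4436] rows>= 8
```

{"op": "drive_tool", "data": {
  "steps": [-0.02,0,-0.02,0,0,0,-0.06,0,-0.06,0,0,0,-0.106,0,-0.106,0,0,0,-0.106,0,-0.106,0,0,0,-0.106,0,-0.106,0,0,0]
}}

```text
t: 12.1
tcp_pos: [0.585, 0.2109, 0.1274]
orientation: [0.202, 2.349, -0.087]
contact_force: [0.2, 0.1, -1.4]
finger_gap: 0.562
grasp_force: 62.1
```

{"op": "drive_tool", "data": {
  "steps": [-0.062,-0.255,-0.152,0.016,0.07,0.456,-0.062,-0.255,-0.152,0.016,0.07,0.456,-0.062,-0.255,-0.152,0.016,0.07,0.456,-0.062,-0.255,-0.152,0.016,0.07,0.456,-0.062,-0.255,-0.152,0.016,0.07,0.456,-0.062,-0.255,-0.152,0.016,0.07,0.456,-0.062,-0.255,-0.152,0.016,0.07,0.456,-0.062,-0.255,-0.152,0.016,0.07,0.456,-0.062,-0.255,-0.152,0.016,0.07,0.456,-0.062,-0.255,-0.152,0.016,0.07,0.456,-0.062,-0.255,-0.152,0.016,0.07,0.456,-0.062,-0.255,-0.152,0.016,0.07,0.456]
}}

```text
t: 13.6
tcp_pos: [0.5044, 0.0198, 0.2461]
orientation: [1.871, 1.879, 0.579]
contact_force: [-0.7, -0.1, -0.7]
finger_gap: 0.568
grasp_force: 62.2
```

```bash
python3 - <<'E'
from h import *
st=manip.sense();print(st["qpos"].round(2),st["grasp_force"],st["finger_gap"])
p,Rm=ppos(.075,up=.09);row(p,Rm,name="place hover")
E
```

```text
[ 0.05 -0.38 -0.21  2.26  0.03  0.66 -0.18] 62.218565940856934 0.5680121287941472
place hover [-0.2509, 0.0402, 0.1635, -0.0089, 0.0798, 0.4452] rows>= 8
```

{"op": "drive_tool", "data": {
  "steps": [-0.251,0.04,0.164,-0.009,0.08,0.445,-0.251,0.04,0.164,-0.009,0.08,0.445,-0.251,0.04,0.164,-0.009,0.08,0.445,-0.251,0.04,0.164,-0.009,0.08,0.445,-0.251,0.04,0.164,-0.009,0.08,0.445,-0.251,0.04,0.164,-0.009,0.08,0.445,-0.251,0.04,0.164,-0.009,0.08,0.445,-0.251,0.04,0.164,-0.009,0.08,0.445,-0.251,0.04,0.164,-0.009,0.08,0.445,-0.251,0.04,0.164,-0.009,0.08,0.445,-0.251,0.04,0.164,-0.009,0.08,0.445,-0.251,0.04,0.164,-0.009,0.08,0.445]
}}

```text
t: 15.1
tcp_pos: [0.6061, -0.181, 0.1588]
orientation: [-2.806, -0.31, -1.169]
contact_force: [-0.1, -0.2, -0.6]
finger_gap: 0.562
grasp_force: 62.3
```

```bash
python3 - <<'E'
from h import *
st=manip.sense();print(st["qpos"].round(2),st["grasp_force"],st["finger_gap"])
p,Rm=ppos(.075,up=.09);row(p,Rm,name="err")
p,Rm=ppos(.075,up=.04);row(p,Rm,name="hover40")
s=snap("wrist");a=s["color"]
for x in (.06,.09): # predicted divider tops & cassette outline
    pass
b=snap("side");u=proj(b,[[p[0],p[1],.06]])[0].astype(int)
c=b["color"][max(0,u[1]-110):u[1]+80,max(0,u[0]-140):u[0]+120]
cv2.imwrite("pics/p1.png",np.hstack([cv2.resize(a,(427,320)),cv2.resize(c,(373,320),interpolation=cv2.INTER_CUBIC)]))
E
```

```text
[ 0.04  0.06  0.46  2.2  -1.19  0.56  0.09] 62.31072664260864 0.5624380025643627
err [-0.0012, 0.0002, 0.0002, -0.0, -0.0013, -0.0005] rows>= 1
hover40 [-0.0455, 0.0002, 0.0443, -0.0, -0.0013, -0.0005] rows>= 1
```

View pics/p1.png

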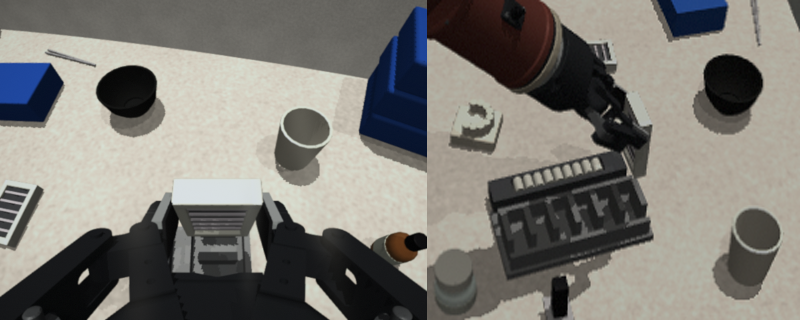

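The left half shows the cassette held upright between the fingers at (218,205). The right half shows it above the far slot at (640,130). I lower it in stages.

{"op": "drive_tool", "data": {
  "steps": [-0.02,0,0.02,0,-0.0013,-0.0005,-0.0365,0,0.0355,0,-0.0013,-0.0005,-0.042,0,0.041,0,-0.0013,-0.0005,-0.048,0,0.047,0,-0.0013,-0.0005,-0.0543,0.0002,0.0532,0,-0.0013,-0.0005,-0.0543,0.0002,0.0532,0,-0.0013,-0.0005]
}}

```text
t: 15.95
tcp_pos: [0.6055, -0.1812, 0.0975]
orientation: [-2.809, -0.31, -1.163]
contact_force: [0.5, -0.1, -0.4]
finger_gap: 0.564
grasp_force: 62.3
```

```bash
python3 - <<'E'
from h import *
st=manip.sense();print(st["contact_force"])
p,Rm=ppos(.075,up=.03);row(p,Rm,name="err")
p,Rm=ppos(.075,up=.001);row(p,Rm,name="down")
s=snap("wrist");
# overlay predicted tray dividers
img=s["color"];a=np.radians(TY)
def tw(P):return np.array(P)@R.from_euler("z",a).as_matrix().T+[*TR,0]
for x in (.056,.064,.086,.094): cv2.polylines(img,[proj(s,tw([[x,-.02,.046],[x,.02,.046]])).astype(int)],False,(0,0,255),1)
b=snap("scene");b2=b["color"][195:300,225:310]
for x in (.056,.064,.086,.094): cv2.polylines(b["color"],[proj(b,tw([[x,-.02,.046],[x,.02,.046]])).astype(int)],False,(0,0,255),1)
cv2.imwrite("pics/p2.png",np.hstack([cv2.resize(img[200:480,170:480],(421,380)),cv2.resize(b2,(308,380),interpolation=cv2.INTER_CUBIC)]))
E
```

```text
[ 0.48239699 -0.09108439 -0.4412685 ]
err [0.0005, 0.0001, -0.0003, -0.0, 0.0001, -0.0005] rows>= 1
down [-0.0251, 0.0001, 0.0253, -0.0, 0.0001, -0.0005] rows>= 1
```

View pics/p2.png

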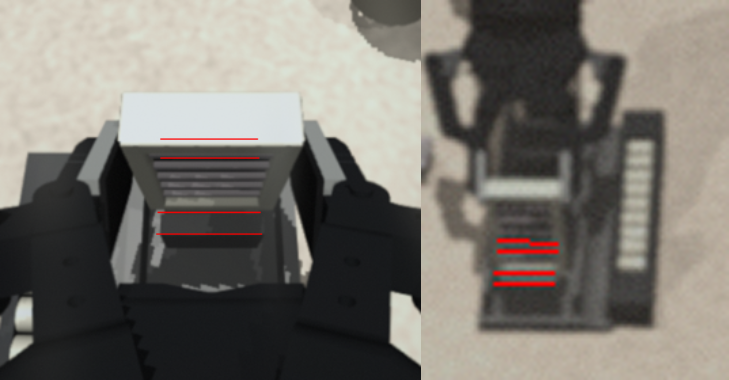

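The overlay of the divider tops at (210,222) matches the real divider, and there is no contact force. I lower to the floor and release.

{"op": "drive_tool", "data": {
  "steps": [-0.006,0,0.006,0,0,0,-0.012,0,0.012,0,0,0,-0.018,0,0.018,0,0,0,-0.022,0,0.022,0,0,0,-0.025,0,0.025,0,0,0,-0.025,0,0.025,0,0,0]
}}

```text
t: 16.8
tcp_pos: [0.6056, -0.1819, 0.0698]
orientation: [-2.809, -0.309, -1.164]
contact_force: [-0.5, -0.4, -1.9]
finger_gap: 0.565
grasp_force: 62.3
```

{"op": "drive_tool", "data": {
  "steps": [0,0,0,0,0,0,0,0,0,0,0,0,0,0,0,0,0,0,0,0,0,0,0,0,0,0,0,0,0,0,0,0,-0.05,0,0,0,0,0,-0.125,0,0,0,0,0,-0.125,0,0,0],
  "fingers": 0.6
}}

```text
t: 17.8
tcp_pos: [0.5359, -0.1992, 0.1437]
orientation: [-2.812, -0.309, -1.171]
contact_force: [1.0, 0.3, -0.8]
finger_gap: 0.804
grasp_force: 0.0
```

```bash
cat >> h.py <<'E'
def incam(views=("scene","side","wrist")):
    """upright cassettes near tray: fit masks"""
    for c in views:
        s=snap(c)
        for d in manip.trace("cas0",c):
            if d["conf"]<.4: continue
            b=np.array(d["box"]);u=np.array([[(b[0]+b[2])/2,(b[1]+b[3])/2]]);w=on(s,u,.05)[0]
            a=np.radians(TY);l=np.array([[np.cos(a),np.sin(a)],[-np.sin(a),np.cos(a)]])@(w[:2]-TR)
            print(c,"cas",round(d["conf"],2),np.round(b).astype(int).tolist(),"at z.05 world",np.round(w[:2],3),"tray",np.round(l,3))
            if abs(l[0])<.11 and abs(l[1])<.05:
                q,r=fitmany([(s,d["mask"])],[([0,0,.05],[.016,.05,.08])],[w[0],w[1],a]);l=np.array([[np.cos(a),np.sin(a)],[-np.sin(a),np.cos(a)]])@(q[:2]-TR)
                print("   upright fit tray xy",np.round(l,4),"yaw %.1f rms %.2f"%(np.degrees(q[2]),r))
E
python3 - <<'E'
from h import *
st=manip.sense();print(st["contact_force"],st["finger_gap"],st["t"])
incam(("scene","side","wrist"))
T=row([.54,.0,.26],MIDR,name="mid")
p,Rm=gpos((.5865,.089),3.7,back=.09)
row(p,Rm,T,"pre")
E
```

```text
[ 1.03718625  0.27557972 -0.78790161] 0.8042150714679482 17.8
scene cas 0.83 [244, 252, 266, 276] at z.05 world [ 0.597 -0.182] tray [0.066 0.001]
   upright fit tray xy [ 0.0703 -0.0005] yaw 23.9 rms 2.55
scene cas 0.82 [469, 275, 491, 306] at z.05 world [0.551 0.37 ] tray [0.143 0.55 ]
scene cas 0.62 [406, 243, 438, 273] at z.05 world [0.48  0.222] tray [0.041 0.421]
scene cas 0.56 [351, 273, 376, 305] at z.05 world [0.614 0.099] tray [0.144 0.271]
side cas 0.92 [290, 148, 319, 163] at z.05 world [0.51  0.314] tray [0.09  0.504]
side cas 0.79 [323, 214, 361, 237] at z.05 world [0.577 0.047] tray [0.097 0.229]
side cas 0.78 [362, 282, 380, 325] at z.05 world [ 0.609 -0.174] tray [0.08  0.006]
   upright fit tray xy [ 0.0754 -0.0003] yaw 6.3 rms 2.01
side cas 0.67 [263, 178, 298, 208] at z.05 world [0.447 0.166] tray [-0.004  0.374]
wrist cas 0.96 [289, 216, 368, 282] at z.05 world [ 0.609 -0.183] tray [ 0.078 -0.002]
   upright fit tray xy [ 0.0736 -0.0018] yaw 13.3 rms 1.40
wrist cas 0.75 [0, 192, 77, 283] at z.05 world [0.57  0.037] tray [0.088 0.22 ]
mid [0.1472, -0.2383, -0.0658, 0.0068, -0.0775, -0.4441] rows>= 8
pre [0.1047, -0.1698, 0.1685, -0.0544, -0.0334, -0.5143] rows>= 9
```

First cassette is standing in slot +75. Next: cassette D.

{"op": "drive_tool", "data": {
  "steps": [0.147,-0.238,-0.066,0.007,-0.077,-0.444,0.147,-0.238,-0.066,0.007,-0.077,-0.444,0.147,-0.238,-0.066,0.007,-0.077,-0.444,0.147,-0.238,-0.066,0.007,-0.077,-0.444,0.147,-0.238,-0.066,0.007,-0.077,-0.444,0.147,-0.238,-0.066,0.007,-0.077,-0.444,0.147,-0.238,-0.066,0.007,-0.077,-0.444,0.147,-0.238,-0.066,0.007,-0.077,-0.444,0.147,-0.238,-0.066,0.007,-0.077,-0.444,0.147,-0.238,-0.066,0.007,-0.077,-0.444,0.147,-0.238,-0.066,0.007,-0.077,-0.444,0.147,-0.238,-0.066,0.007,-0.077,-0.444],
  "fingers": 1
}}

```text
t: 19.6
tcp_pos: [0.5397, -0.0012, 0.2609]
orientation: [1.873, 1.87, 0.592]
contact_force: [-0.8, 0.2, -1.5]
finger_gap: 0.998
grasp_force: 0.0
```

{"op": "drive_tool", "data": {
  "steps": [0.105,-0.17,0.168,-0.054,-0.033,-0.514,0.105,-0.17,0.168,-0.054,-0.033,-0.514,0.105,-0.17,0.168,-0.054,-0.033,-0.514,0.105,-0.17,0.168,-0.054,-0.033,-0.514,0.105,-0.17,0.168,-0.054,-0.033,-0.514,0.105,-0.17,0.168,-0.054,-0.033,-0.514,0.105,-0.17,0.168,-0.054,-0.033,-0.514,0.105,-0.17,0.168,-0.054,-0.033,-0.514,0.105,-0.17,0.168,-0.054,-0.033,-0.514,0.105,-0.17,0.168,-0.054,-0.033,-0.514,0.105,-0.17,0.168,-0.054,-0.033,-0.514,0.105,-0.17,0.168,-0.054,-0.033,-0.514]
}}

```text
t: 21.1
tcp_pos: [0.5563, 0.0958, 0.0897]
orientation: [-0.072, 2.402, 0.018]
contact_force: [0.4, 0.5, -0.6]
finger_gap: 0.998
grasp_force: 0.0
```

```bash
cat >> h.py <<'E'
def pre(c,yaw,**k):
    st=manip.sense();print(st["qpos"].round(2),round(st["t"],2),st["tcp_pos"])
    cases()
    p,Rm=gpos(c,yaw,back=.03,**k);row(p,Rm,name="in30")
    p,Rm=gpos(c,yaw,**k);row(p,Rm,name="grasp")
E
python3 - <<'E'
from h import *
pre((.5865,.089),3.7)
E
```

```text
[ 0.94  0.06 -1.3   2.4   1.54  0.25 -0.16] 21.1 [0.55628398 0.0958474  0.08965081]
cas conf 0.80 box [262, 140, 361, 242] edge False x 0.5868 y 0.0896 yaw 3.9 rms 1.31
cas conf 0.78 box [562, 0, 640, 86] edge True x 0.5099 y 0.2011 yaw 32.8 rms 12.93
in30 [0.0584, -0.0108, 0.049, -0.0035, -0.015, -0.0008] rows>= 1
grasp [0.0566, -0.0104, 0.0864, -0.0035, -0.015, -0.0008] rows>= 2
```

```bash
python3 - <<'E'
from h import *
for tilt in (45,38):
    p,Rm=gpos((.5867,.0893),3.8,tilt=tilt,z=.008);row(p+[0,0,.05],Rm,name="above");row(p+[0,0,.02],Rm,name="20");row(p,Rm,name="grasp")
E
```

```text
above [0.0143, -0.0105, 0.0404, -0.0039, -0.015, -0.0012] rows>= 1
20 [0.0396, -0.0103, 0.0681, -0.0039, -0.015, -0.0012] rows>= 2
grasp [0.0564, -0.0101, 0.0866, -0.0039, -0.015, -0.0012] rows>= 2
above [0.0143, -0.0105, 0.0404, -0.0038, 0.0238, -0.0015] rows>= 1
20 [0.0396, -0.0103, 0.0681, -0.0038, 0.0238, -0.0015] rows>= 2
grasp [0.0564, -0.0101, 0.0866, -0.0038, 0.0238, -0.0015] rows>= 2
```

{"op": "drive_tool", "data": {
  "steps": [0.0143,-0.0105,0.0404,-0.0039,0.012,-0.0012,0.0143,-0.0105,0.0404,-0.0039,0.012,-0.0012,0.0143,-0.0105,0.0404,-0.0039,0.012,-0.0012,0.0396,-0.0103,0.0681,-0.0039,0.012,-0.0012,0.0396,-0.0103,0.0681,-0.0039,0.012,-0.0012,0.0396,-0.0103,0.0681,-0.0039,0.012,-0.0012]
}}

```text
t: 21.95
tcp_pos: [0.5697, 0.089, 0.0294]
orientation: [-0.083, 2.439, 0.029]
contact_force: [-0.7, 0.5, -0.1]
finger_gap: 1.001
grasp_force: 0.0
```

```bash
python3 - <<'E'
from h import *
print(manip.sense()["qpos"].round(2))
for tilt in (40,):
    p,Rm=gpos((.5867,.0893),3.8,tilt=tilt,z=.008);row(p+[0,0,.02],Rm,name="20");row(p,Rm,name="grasp")
E
```

```text
[ 0.82  0.39 -1.21  2.38  1.85  0.49 -0.29]
20 [0.0011, -0.0011, 0.0014, 0.0001, 0.0011, 0.0006] rows>= 1
grasp [0.0173, -0.0011, 0.0205, 0.0001, 0.0011, 0.0006] rows>= 1
```

{"op": "drive_tool", "data": {
  "steps": [0.008,-0.0011,0.01,0,0.001,0.0006,0.0173,-0.0011,0.0205,0,0.001,0.0006,0.0173,-0.0011,0.0205,0,0.001,0.0006]
}}

```text
t: 22.32
tcp_pos: [0.5697, 0.0875, 0.0075]
orientation: [-0.08, 2.443, 0.03]
contact_force: [-0.6, -0.3, -0.8]
finger_gap: 1.002
grasp_force: 0.0
```

{"op": "drive_tool", "data": {
  "steps": [0,0,0,0,0,0,0,0,0,0,0,0,0,0,0,0,0,0,0,0,0,0,0,0,0,0,0,0,0,0,0,0,0,0,0,0,0,0,0,0,0,0],
  "fingers": -1
}}

```text
t: 23.2
tcp_pos: [0.5703, 0.0877, 0.0077]
orientation: [-0.08, 2.441, 0.029]
contact_force: [-6.8, -2.4, 12.9]
finger_gap: 0.569
grasp_force: 61.2
```

```bash
python3 - <<'E'
from h import *
T0=pose();p,Rm=gpos((.5867,.0893),3.8,tilt=40);row(p,Rm,name="err")
T=row([T0[0,3]+.02,T0[1,3],.13],T0[:3,:3],T0,"lift")
T=row([.58,.0,.24],MIDR,T,"mid")
p,Rm=ppos(.045,up=.09,tilt=50);row(p,Rm,T,"place hover")
E
```

```text
err [0.0003, 0.0006, -0.0007, -0.0001, 0.0004, -0.0001] rows>= 1
lift [-0.1175, -0.0017, -0.1009, 0.0, 0.0, 0.0] rows>= 2
mid [-0.0732, -0.1086, -0.1181, 0.0324, 0.0122, 0.5162] rows>= 9
place hover [-0.2348, -0.0625, 0.0814, -0.027, 0.1004, 0.4438] rows>= 8
```

{"op": "drive_tool", "data": {
  "steps": [-0.02,0,-0.018,0,0,0,-0.06,0,-0.052,0,0,0,-0.1175,-0.0017,-0.101,0,0,0,-0.1175,-0.0017,-0.101,0,0,0,-0.1175,-0.0017,-0.101,0,0,0]
}}

```text
t: 23.82
tcp_pos: [0.5882, 0.0865, 0.1258]
orientation: [-0.079, 2.447, 0.028]
contact_force: [-1.0, -0.1, -2.2]
finger_gap: 0.568
grasp_force: 62.8
```

{"op": "drive_tool", "data": {
  "steps": [-0.073,-0.109,-0.118,0.032,0.012,0.516,-0.073,-0.109,-0.118,0.032,0.012,0.516,-0.073,-0.109,-0.118,0.032,0.012,0.516,-0.073,-0.109,-0.118,0.032,0.012,0.516,-0.073,-0.109,-0.118,0.032,0.012,0.516,-0.073,-0.109,-0.118,0.032,0.012,0.516,-0.073,-0.109,-0.118,0.032,0.012,0.516,-0.073,-0.109,-0.118,0.032,0.012,0.516,-0.073,-0.109,-0.118,0.032,0.012,0.516,-0.073,-0.109,-0.118,0.032,0.012,0.516,-0.073,-0.109,-0.118,0.032,0.012,0.516,-0.073,-0.109,-0.118,0.032,0.012,0.516]
}}

```text
t: 25.32
tcp_pos: [0.5783, -0.0016, 0.2348]
orientation: [1.873, 1.878, 0.583]
contact_force: [-0.8, 0.8, -0.9]
finger_gap: 0.563
grasp_force: 62.8
```

```bash
python3 - <<'E'
from h import *
st=manip.sense();print(st["qpos"].round(2),st["grasp_force"],st["finger_gap"])
p,Rm=ppos(.045,up=.09,tilt=50);row(p,Rm,name="place hover")
E
```

```text
[ 1.11 -0.3  -1.02  2.12 -0.48  0.61  0.35] 62.75204055196809 0.562508383879493
place hover [-0.2325, -0.0572, 0.078, -0.0284, 0.1021, 0.4444] rows>= 8
```

{"op": "drive_tool", "data": {
  "steps": [-0.233,-0.057,0.078,-0.028,0.102,0.444,-0.233,-0.057,0.078,-0.028,0.102,0.444,-0.233,-0.057,0.078,-0.028,0.102,0.444,-0.233,-0.057,0.078,-0.028,0.102,0.444,-0.233,-0.057,0.078,-0.028,0.102,0.444,-0.233,-0.057,0.078,-0.028,0.102,0.444,-0.233,-0.057,0.078,-0.028,0.102,0.444,-0.233,-0.057,0.078,-0.028,0.102,0.444,-0.233,-0.057,0.078,-0.028,0.102,0.444,-0.233,-0.057,0.078,-0.028,0.102,0.444,-0.233,-0.057,0.078,-0.028,0.102,0.444,-0.233,-0.057,0.078,-0.028,0.102,0.444]
}}

```text
t: 26.82
tcp_pos: [0.5765, -0.1879, 0.1578]
orientation: [-2.748, -0.306, -1.28]
contact_force: [0.1, 0.6, -0.3]
finger_gap: 0.566
grasp_force: 62.8
```

```bash
cat >> h.py <<'E'
def plc(x,tilt=45,ups=(.09,.03,.001),dy=0):
    st=manip.sense();print(st["qpos"].round(2),round(st["t"],2),st["contact_force"].round(1),round(st["grasp_force"]),round(st["finger_gap"],3))
    for u in ups: p,Rm=ppos(x,up=u,tilt=tilt,dy=dy);row(p,Rm,name=f"up{u}")
E
python3 -c "
from h import *
plc(.045,50)"
```

```text
[ 1.27  0.1  -0.71  2.24 -1.31  0.54  0.31] 26.82 [ 0.1  0.6 -0.3] 63 0.566
up0.09 [0.0001, -0.0002, -0.0002, -0.0003, 0.0002, -0.0001] rows>= 1
up0.03 [-0.0573, -0.0001, 0.0481, -0.0003, 0.0002, -0.0001] rows>= 1
up0.001 [-0.0851, -0.0001, 0.0714, -0.0003, 0.0002, -0.0001] rows>= 2
```

{"op": "drive_tool", "data": {
  "steps": [-0.02,0,0.017,0,0,0,-0.04,0,0.034,0,0,0,-0.049,0,0.041,0,0,0,-0.0573,0,0.0481,0,0,0,-0.0573,0,0.0481,0,0,0]
}}

```text
t: 27.45
tcp_pos: [0.576, -0.1878, 0.0974]
orientation: [-2.747, -0.303, -1.279]
contact_force: [0.8, 0.2, -0.7]
finger_gap: 0.565
grasp_force: 62.8
```

{"op": "drive_tool", "data": {
  "steps": [-0.006,0,0.005,0,0,0,-0.012,0,0.01,0,0,0,-0.018,0,0.015,0,0,0,-0.023,0,0.0195,0,0,0,-0.0285,0,0.024,0,0,0,-0.0285,0,0.024,0,0,0]
}}

```text
t: 28.2
tcp_pos: [0.5762, -0.188, 0.068]
orientation: [-2.747, -0.302, -1.28]
contact_force: [-0.2, 0.2, -0.7]
finger_gap: 0.563
grasp_force: 62.8
```

{"op": "drive_tool", "data": {
  "steps": [0,0,0,0,0,0,0,0,0,0,0,0,0,0,0,0,0,0,0,0,0,0,0,0,0,0,-0.01,0,0,0,0.03,0,-0.03,0,0,0,0.0955,0,-0.08,0,0,0,0.0955,0,-0.08,0,0,0,0.0955,0,-0.08,0,0,0],
  "fingers": 0.6
}}

```text
t: 29.32
tcp_pos: [0.576, -0.1883, 0.1677]
orientation: [-2.75, -0.306, -1.28]
contact_force: [-0.2, 0.1, -1.2]
finger_gap: 0.8
grasp_force: 0.0
```

```bash
python3 - <<'E'
from h import *
print(manip.sense()["finger_gap"])
incam(("scene","wrist"))
T=row([.57,.05,.26],rz(ori(35,10,1),90),name="mid")
p,Rm=gpos((.5168,.371),.5,z=.01);T=row(p+[0,0,.08],Rm,T,"pre")
E
```

```text
0.7999624645256522
scene cas 0.98 [406, 242, 437, 273] at z.05 world [0.477 0.221] tray [0.038 0.421]
scene cas 0.77 [243, 255, 266, 277] at z.05 world [ 0.604 -0.18 ] tray [0.074 0.001]
   upright fit tray xy [ 0.0731 -0.0009] yaw 16.2 rms 2.26
scene cas 0.73 [469, 275, 490, 307] at z.05 world [0.555 0.369] tray [0.147 0.548]
scene cas 0.72 [244, 244, 265, 252] at z.05 world [ 0.544 -0.2  ] tray [ 0.011 -0.005]
   upright fit tray xy [-0.0225 -0.0111] yaw 19.6 rms 2.83
wrist cas 0.89 [290, 304, 366, 347] at z.05 world [ 0.611 -0.182] tray [ 0.08  -0.002]
   upright fit tray xy [ 0.0735 -0.0018] yaw 12.6 rms 6.28
wrist cas 0.6 [286, 347, 370, 400] at z.05 world [ 0.577 -0.189] tray [ 0.045 -0.002]
   upright fit tray xy [ 0.0431 -0.0016] yaw 11.7 rms 1.52
wrist cas 0.43 [545, 319, 624, 374] at z.05 world [ 0.634 -0.369] tray [ 0.062 -0.189]
mid [0.126, -0.2917, -0.03, 0.056, -0.0737, -0.4871] rows>= 9
pre [0.4102, -0.1356, 0.1644, -0.0166, -0.069, -0.4577] rows>= 8
```

Both stand properly (wrist fits at 43 and 74 mm). Next: cassette A.

{"op": "drive_tool", "data": {
  "steps": [0.126,-0.292,-0.03,0.056,-0.074,-0.487,0.126,-0.292,-0.03,0.056,-0.074,-0.487,0.126,-0.292,-0.03,0.056,-0.074,-0.487,0.126,-0.292,-0.03,0.056,-0.074,-0.487,0.126,-0.292,-0.03,0.056,-0.074,-0.487,0.126,-0.292,-0.03,0.056,-0.074,-0.487,0.126,-0.292,-0.03,0.056,-0.074,-0.487,0.126,-0.292,-0.03,0.056,-0.074,-0.487,0.126,-0.292,-0.03,0.056,-0.074,-0.487,0.126,-0.292,-0.03,0.056,-0.074,-0.487,0.126,-0.292,-0.03,0.056,-0.074,-0.487,0.126,-0.292,-0.03,0.056,-0.074,-0.487],
  "fingers": 1
}}

```text
t: 31.02
tcp_pos: [0.5704, 0.0497, 0.2603]
orientation: [1.721, 2.047, 0.643]
contact_force: [1.2, 0.9, 0.5]
finger_gap: 0.997
grasp_force: 0.0
```

{"op": "drive_tool", "data": {
  "steps": [0.41,-0.136,0.164,-0.017,-0.069,-0.458,0.41,-0.136,0.164,-0.017,-0.069,-0.458,0.41,-0.136,0.164,-0.017,-0.069,-0.458,0.41,-0.136,0.164,-0.017,-0.069,-0.458,0.41,-0.136,0.164,-0.017,-0.069,-0.458,0.41,-0.136,0.164,-0.017,-0.069,-0.458,0.41,-0.136,0.164,-0.017,-0.069,-0.458,0.41,-0.136,0.164,-0.017,-0.069,-0.458,0.41,-0.136,0.164,-0.017,-0.069,-0.458,0.41,-0.136,0.164,-0.017,-0.069,-0.458,0.41,-0.136,0.164,-0.017,-0.069,-0.458,0.41,-0.136,0.164,-0.017,-0.069,-0.458]
}}

```text
t: 32.52
tcp_pos: [0.4993, 0.3694, 0.0883]
orientation: [-0.013, 2.357, -0.001]
contact_force: [1.0, 0.4, -0.7]
finger_gap: 0.998
grasp_force: 0.0
```

```bash
cat >> h.py <<'E'
def pre2(c,yaw,tilt=45,z=.0095):
    st=manip.sense();print(st["qpos"].round(2),round(st["t"],2),st["tcp_pos"].round(4))
    cases()
    p,Rm=gpos(c,yaw,tilt=tilt,z=z)
    for u in (.08,.02,0): row(p+[0,0,u],Rm,name=f"up{u}")
E
python3 -c "
from h import *
pre2((.5168,.371),.5)"
```

```text
[-0.09  0.46 -1.12  2.15  1.49  1.07 -0.53] 32.52 [0.4993 0.3694 0.0883]
cas conf 0.73 box [279, 114, 386, 231] edge False x 0.5181 y 0.3712 yaw 0.4 rms 0.93
cas conf 0.57 box [0, 2, 50, 165] edge True x 0.4659 y 0.2497 yaw -36.0 rms 21.64
up0.08 [0.0008, 0.0017, -0.0006, -0.0011, 0.0001, -0.0004] rows>= 1
up0.02 [0.0539, 0.0018, 0.0524, -0.0011, 0.0001, -0.0004] rows>= 1
up0 [0.0716, 0.0019, 0.0701, -0.0011, 0.0001, -0.0004] rows>= 2
```

{"op": "drive_tool", "data": {
  "steps": [0.03,0.0018,0.03,-0.0011,0,0,0.0539,0.0018,0.0524,-0.0011,0,0,0.0645,0.0018,0.063,-0.0011,0,0,0.0721,0.0019,0.0711,-0.0011,0,0,0.0721,0.0019,0.0711,-0.0011,0,0]
}}

```text
t: 33.25
tcp_pos: [0.5001, 0.3712, 0.0087]
orientation: [-0.013, 2.355, 0.004]
contact_force: [0.3, 0.9, 0.7]
finger_gap: 1.001
grasp_force: 0.0
```

{"op": "drive_tool", "data": {
  "steps": [0,0,0,0,0,0,0,0,0,0,0,0,0,0,0,0,0,0,0,0,0,0,0,0,0,0,0,0,0,0,0,0,0,0,0,0,0,0,0,0,0,0],
  "fingers": -1
}}

```text
t: 34.12
tcp_pos: [0.5001, 0.3717, 0.0097]
orientation: [-0.015, 2.353, 0.005]
contact_force: [-3.4, -1.9, 7.2]
finger_gap: 0.565
grasp_force: 61.8
```

```bash
python3 - <<'E'
from h import *
T0=pose();p,Rm=gpos((.518,.371),.4,z=.0095);row(p,Rm,name="err")
T=row([T0[0,3],T0[1,3],.14],T0[:3,:3],T0,"lift")
T=row([.58,.05,.25],rz(ori(35,10,1),90),T,"mid")
p,Rm=ppos(.015,up=.09,tilt=45);row(p,Rm,T,"place hover")
E
```

```text
err [-0.0006, -0.001, 0.001, 0.001, 0.001, 0.0013] rows>= 1
lift [-0.1155, -0.0001, -0.1148, 0.0, 0.0, 0.0] rows>= 3
mid [-0.1643, -0.4033, -0.0293, 0.0177, 0.0695, 0.4586] rows>= 8
place hover [-0.2937, -0.1426, 0.0406, -0.0359, 0.0509, 0.4871] rows>= 9
```

{"op": "drive_tool", "data": {
  "steps": [-0.02,0,-0.02,0,0,0,-0.06,0,-0.06,0,0,0,-0.1155,0,-0.115,0,0,0,-0.1155,0,-0.115,0,0,0,-0.1155,0,-0.115,0,0,0]
}}

```text
t: 34.75
tcp_pos: [0.5001, 0.3707, 0.139]
orientation: [-0.014, 2.354, 0.004]
contact_force: [-0.2, 0.6, -1.4]
finger_gap: 0.561
grasp_force: 62.1
```

{"op": "drive_tool", "data": {
  "steps": [-0.164,-0.403,-0.029,0.018,0.069,0.459,-0.164,-0.403,-0.029,0.018,0.069,0.459,-0.164,-0.403,-0.029,0.018,0.069,0.459,-0.164,-0.403,-0.029,0.018,0.069,0.459,-0.164,-0.403,-0.029,0.018,0.069,0.459,-0.164,-0.403,-0.029,0.018,0.069,0.459,-0.164,-0.403,-0.029,0.018,0.069,0.459,-0.164,-0.403,-0.029,0.018,0.069,0.459,-0.164,-0.403,-0.029,0.018,0.069,0.459,-0.164,-0.403,-0.029,0.018,0.069,0.459,-0.164,-0.403,-0.029,0.018,0.069,0.459,-0.164,-0.403,-0.029,0.018,0.069,0.459]
}}

```text
t: 36.25
tcp_pos: [0.5797, 0.0504, 0.2481]
orientation: [1.72, 2.051, 0.642]
contact_force: [-0.1, 0.1, -1.0]
finger_gap: 0.564
grasp_force: 62.2
```

```bash
python3 -c "
from h import *
plc(.015,45,(.09,))"
```

```text
[ 0.42 -0.2  -0.5   2.11 -0.23  0.6   0.22] 36.25 [-0.1  0.1 -1. ] 62 0.564
up0.09 [-0.2941, -0.1411, 0.0396, -0.0362, 0.0519, 0.4874] rows>= 9
```

{"op": "drive_tool", "data": {
  "steps": [-0.294,-0.141,0.04,-0.036,0.052,0.487,-0.294,-0.141,0.04,-0.036,0.052,0.487,-0.294,-0.141,0.04,-0.036,0.052,0.487,-0.294,-0.141,0.04,-0.036,0.052,0.487,-0.294,-0.141,0.04,-0.036,0.052,0.487,-0.294,-0.141,0.04,-0.036,0.052,0.487,-0.294,-0.141,0.04,-0.036,0.052,0.487,-0.294,-0.141,0.04,-0.036,0.052,0.487,-0.294,-0.141,0.04,-0.036,0.052,0.487,-0.294,-0.141,0.04,-0.036,0.052,0.487,-0.294,-0.141,0.04,-0.036,0.052,0.487,-0.294,-0.141,0.04,-0.036,0.052,0.487]
}}

```text
t: 37.75
tcp_pos: [0.5474, -0.1944, 0.1582]
orientation: [-2.809, -0.314, -1.165]
contact_force: [0.3, -0.5, -0.2]
finger_gap: 0.561
grasp_force: 62.2
```

```bash
python3 -c "
from h import *
plc(.015,45)"
```

```text
[ 0.57 -0.01  0.02  2.26 -1.14  0.6   0.13] 37.75 [ 0.3 -0.5 -0.2] 62 0.561
up0.09 [-0.0004, -0.0001, -0.0001, -0.0, -0.0003, 0.0002] rows>= 1
up0.03 [-0.0535, -0.0002, 0.0529, -0.0, -0.0003, 0.0002] rows>= 1
up0.001 [-0.0791, -0.0002, 0.0785, -0.0, -0.0003, 0.0002] rows>= 2
```

{"op": "drive_tool", "data": {
  "steps": [-0.02,0,0.02,0,0,0,-0.04,0,0.04,0,0,0,-0.047,0,0.0465,0,0,0,-0.0535,-0.0002,0.0529,0,-0.0003,0,-0.0535,-0.0002,0.0529,0,-0.0003,0]
}}

```text
t: 38.38
tcp_pos: [0.547, -0.1943, 0.0979]
orientation: [-2.809, -0.311, -1.163]
contact_force: [-0.2, 0.2, -0.2]
finger_gap: 0.561
grasp_force: 62.2
```

{"op": "drive_tool", "data": {
  "steps": [-0.006,0,0.006,0,0,0,-0.012,0,0.012,0,0,0,-0.018,0,0.018,0,0,0,-0.022,0,0.022,0,0,0,-0.0262,0,0.0262,0,0,0,-0.0262,0,0.0262,0,0,0]
}}

```text
t: 39.12
tcp_pos: [0.5474, -0.1942, 0.0685]
orientation: [-2.808, -0.311, -1.165]
contact_force: [-0.3, 0.9, 1.1]
finger_gap: 0.564
grasp_force: 62.4
```

{"op": "drive_tool", "data": {
  "steps": [0,0,0,0,0,0,0,0,0,0,0,0,0,0,0,0,0,0,0,0,0,0,0,0,0,0,-0.01,0,0,0,0.03,0,-0.035,0,0,0,0.09,0,-0.09,0,0,0,0.09,0,-0.09,0,0,0,0.09,0,-0.09,0,0,0],
  "fingers": 0.6
}}

```text
t: 40.25
tcp_pos: [0.5468, -0.1944, 0.1706]
orientation: [-2.81, -0.313, -1.165]
contact_force: [0.2, -0.2, -0.6]
finger_gap: 0.8
grasp_force: 0.0
```

```bash
python3 - <<'E'
from h import *
print(manip.sense()["finger_gap"])
incam(("wrist",))
s=snap("scene")
for d in manip.trace("cas0","scene"): print(np.round(d["box"]),round(d["conf"],2),np.round(casfit(d["mask"],s),3))
T=row([.56,.04,.26],rz(ori(35,0,1),90),name="mid")
p,Rm=gpos((.4453,.2182),-30.5,z=.01,tilt=40);T=row(p+[0,0,.06],Rm,T,"pre")
E
```

```text
0.8002380923174807
wrist cas 0.9 [291, 251, 364, 295] at z.05 world [ 0.614 -0.182] tray [ 0.083 -0.003]
   upright fit tray xy [ 0.0739 -0.0016] yaw 13.5 rms 7.35
wrist cas 0.9 [287, 295, 364, 335] at z.05 world [ 0.58  -0.188] tray [ 0.049 -0.001]
   upright fit tray xy [ 0.0427 -0.0019] yaw 13.2 rms 5.86
wrist cas 0.61 [285, 335, 367, 383] at z.05 world [ 0.549 -0.196] tray [ 0.017 -0.002]
   upright fit tray xy [ 0.0156 -0.0003] yaw 12.7 rms 1.10
wrist cas 0.43 [222, 273, 269, 422] at z.05 world [ 0.544 -0.137] tray [0.024 0.057]
[241. 253. 267. 276.] 0.96 [ 0.568 -0.198 20.781  2.947]
[404. 245. 436. 274.] 0.86 [  0.441   0.221 -29.691   0.66 ]
[246. 232. 268. 263.] 0.57 [ 0.507 -0.21  20.775  2.61 ]
[243. 244. 266. 260.] 0.56 [ 0.54  -0.205 18.338  3.194]
mid [0.1376, -0.2818, -0.0235, 0.0068, -0.0771, -0.4443] rows>= 8
pre [0.2335, -0.2687, 0.1018, 0.0564, -0.0966, -0.3607] rows>= 7
```

Three stand, and C is unmoved.

{"op": "drive_tool", "data": {
  "steps": [0.138,-0.282,-0.024,0.007,-0.077,-0.444,0.138,-0.282,-0.024,0.007,-0.077,-0.444,0.138,-0.282,-0.024,0.007,-0.077,-0.444,0.138,-0.282,-0.024,0.007,-0.077,-0.444,0.138,-0.282,-0.024,0.007,-0.077,-0.444,0.138,-0.282,-0.024,0.007,-0.077,-0.444,0.138,-0.282,-0.024,0.007,-0.077,-0.444,0.138,-0.282,-0.024,0.007,-0.077,-0.444,0.138,-0.282,-0.024,0.007,-0.077,-0.444,0.138,-0.282,-0.024,0.007,-0.077,-0.444,0.138,-0.282,-0.024,0.007,-0.077,-0.444,0.138,-0.282,-0.024,0.007,-0.077,-0.444],
  "fingers": 1
}}

```text
t: 41.95
tcp_pos: [0.5604, 0.0396, 0.2617]
orientation: [1.873, 1.87, 0.592]
contact_force: [-0.2, -0.1, 0.6]
finger_gap: 0.995
grasp_force: 0.0
```

{"op": "drive_tool", "data": {
  "steps": [0.233,-0.269,0.102,0.056,-0.097,-0.361,0.233,-0.269,0.102,0.056,-0.097,-0.361,0.233,-0.269,0.102,0.056,-0.097,-0.361,0.233,-0.269,0.102,0.056,-0.097,-0.361,0.233,-0.269,0.102,0.056,-0.097,-0.361,0.233,-0.269,0.102,0.056,-0.097,-0.361,0.233,-0.269,0.102,0.056,-0.097,-0.361,0.233,-0.269,0.102,0.056,-0.097,-0.361,0.233,-0.269,0.102,0.056,-0.097,-0.361,0.233,-0.269,0.102,0.056,-0.097,-0.361,0.233,-0.269,0.102,0.056,-0.097,-0.361,0.233,-0.269,0.102,0.056,-0.097,-0.361]
}}

```text
t: 43.45
tcp_pos: [0.4318, 0.2258, 0.0717]
orientation: [0.647, 2.367, -0.235]
contact_force: [-0.2, -0.7, 0.8]
finger_gap: 1.003
grasp_force: 0.0
```

```bash
python3 -c "
from h import *
pre2((.4453,.2182),-30.3,tilt=40)"
```

```text
[ 0.    0.42 -1.19  2.21  1.17  1.29 -0.82] 43.45 [0.4318 0.2258 0.0717]
cas conf 0.89 box [270, 148, 381, 259] edge False x 0.4459 y 0.2179 yaw -30.2 rms 1.12
up0.08 [-0.0133, 0.0003, -0.0182, -0.0006, 0.0012, -0.0012] rows>= 1
up0.02 [0.0352, 0.0003, 0.0391, -0.0006, 0.0012, -0.0012] rows>= 1
up0 [0.0513, 0.0002, 0.0582, -0.0006, 0.0012, -0.0012] rows>= 1
```

{"op": "drive_tool", "data": {
  "steps": [0.02,0,0.02,0,0.001,-0.001,0.0352,0.0003,0.0391,-0.0006,0.0012,-0.0012,0.044,0.0003,0.05,-0.0006,0.0012,-0.0012,0.0513,0.0002,0.0582,-0.0006,0.0012,-0.0012,0.0513,0.0002,0.0582,-0.0006,0.0012,-0.0012]
}}

```text
t: 44.18
tcp_pos: [0.4301, 0.227, 0.0089]
orientation: [0.641, 2.374, -0.234]
contact_force: [0.1, -0.4, -0.2]
finger_gap: 1.001
grasp_force: 0.0
```

{"op": "drive_tool", "data": {
  "steps": [0,0,0,0,0,0,0,0,0,0,0,0,0,0,0,0,0,0,0,0,0,0,0,0,0,0,0,0,0,0,0,0,0,0,0,0,0,0,0,0,0,0],
  "fingers": -1
}}

```text
t: 45.05
tcp_pos: [0.4307, 0.2274, 0.0101]
orientation: [0.641, 2.371, -0.233]
contact_force: [-2.6, 1.0, 6.2]
finger_gap: 0.562
grasp_force: 61.4
```

```bash
python3 - <<'E'
from h import *
T0=pose();p,Rm=gpos((.4456,.218),-30.3,z=.0095,tilt=40);row(p,Rm,name="err")
T=row([T0[0,3]+.03,T0[1,3],.13],T0[:3,:3],T0,"lift")
T=row([.58,.05,.24],rz(ori(35,0,1),90),T,"mid")
p,Rm=ppos(-.015,up=.07,tilt=50);row(p,Rm,T,"place hover")
E
```

```text
err [-0.0001, -0.0007, 0.0011, 0.0004, 0.0003, 0.0001] rows>= 1
lift [-0.1212, 0.019, -0.0938, 0.0, 0.0, 0.0] rows>= 2
mid [-0.2726, -0.1164, 0.0495, -0.0554, 0.0962, 0.3619] rows>= 7
place hover [-0.3137, -0.1368, 0.0599, -0.027, 0.1004, 0.4438] rows>= 8
```

{"op": "drive_tool", "data": {
  "steps": [-0.02,0,-0.018,0,0,0,-0.06,0,-0.05,0,0,0,-0.121,0.019,-0.094,0,0,0,-0.121,0.019,-0.094,0,0,0,-0.121,0.019,-0.094,0,0,0]
}}

```text
t: 45.68
tcp_pos: [0.4602, 0.2265, 0.1288]
orientation: [0.642, 2.372, -0.235]
contact_force: [-0.1, 0.1, -0.6]
finger_gap: 0.56
grasp_force: 61.9
```

{"op": "drive_tool", "data": {
  "steps": [-0.273,-0.116,0.05,-0.055,0.096,0.362,-0.273,-0.116,0.05,-0.055,0.096,0.362,-0.273,-0.116,0.05,-0.055,0.096,0.362,-0.273,-0.116,0.05,-0.055,0.096,0.362,-0.273,-0.116,0.05,-0.055,0.096,0.362,-0.273,-0.116,0.05,-0.055,0.096,0.362,-0.273,-0.116,0.05,-0.055,0.096,0.362,-0.273,-0.116,0.05,-0.055,0.096,0.362,-0.273,-0.116,0.05,-0.055,0.096,0.362,-0.273,-0.116,0.05,-0.055,0.096,0.362,-0.273,-0.116,0.05,-0.055,0.096,0.362,-0.273,-0.116,0.05,-0.055,0.096,0.362]
}}

```text
t: 47.18
tcp_pos: [0.5805, 0.05, 0.2387]
orientation: [1.874, 1.873, 0.587]
contact_force: [0.1, -0.1, -0.7]
finger_gap: 0.557
grasp_force: 62.0
```

```bash
python3 -c "
from h import *
plc(-.015,50,(.09,))"
```

```text
[ 0.65 -0.21 -0.78  2.11 -0.1   0.58 -0.1 ] 47.17 [ 0.1 -0.1 -0.7] 62 0.557
up0.09 [-0.3136, -0.122, 0.0385, -0.0274, 0.1013, 0.4439] rows>= 8
```

{"op": "drive_tool", "data": {
  "steps": [-0.314,-0.122,0.038,-0.027,0.101,0.444,-0.314,-0.122,0.038,-0.027,0.101,0.444,-0.314,-0.122,0.038,-0.027,0.101,0.444,-0.314,-0.122,0.038,-0.027,0.101,0.444,-0.314,-0.122,0.038,-0.027,0.101,0.444,-0.314,-0.122,0.038,-0.027,0.101,0.444,-0.314,-0.122,0.038,-0.027,0.101,0.444,-0.314,-0.122,0.038,-0.027,0.101,0.444,-0.314,-0.122,0.038,-0.027,0.101,0.444,-0.314,-0.122,0.038,-0.027,0.101,0.444,-0.314,-0.122,0.038,-0.027,0.101,0.444,-0.314,-0.122,0.038,-0.027,0.101,0.444]
}}

```text
t: 48.68
tcp_pos: [0.5177, -0.2014, 0.1585]
orientation: [-2.749, -0.306, -1.28]
contact_force: [0.2, 0.1, -0.5]
finger_gap: 0.558
grasp_force: 62.0
```

```bash
python3 -c "
from h import *
plc(-.015,50)"
```

```text
[ 0.67 -0.03  0.02  2.34 -1.32  0.68  0.38] 48.67 [ 0.2  0.1 -0.5] 62 0.558
up0.09 [-0.0003, -0.0004, 0.0007, 0.0, 0.0004, 0.0001] rows>= 1
up0.03 [-0.0577, -0.0004, 0.049, 0.0, 0.0004, 0.0001] rows>= 1
up0.001 [-0.0854, -0.0004, 0.0723, 0.0, 0.0004, 0.0001] rows>= 2
```

{"op": "drive_tool", "data": {
  "steps": [-0.02,0,0.017,0,0,0,-0.04,0,0.034,0,0,0,-0.049,0,0.0415,0,0,0,-0.0577,-0.0004,0.049,0,0.0004,0,-0.0577,-0.0004,0.049,0,0.0004,0]
}}

```text
t: 49.3
tcp_pos: [0.5176, -0.2005, 0.0974]
orientation: [-2.749, -0.307, -1.279]
contact_force: [-0.2, -0.4, -0.7]
finger_gap: 0.56
grasp_force: 62.0
```

{"op": "drive_tool", "data": {
  "steps": [-0.006,0,0.005,0,0,0,-0.012,0,0.01,0,0,0,-0.018,0,0.015,0,0,0,-0.023,0,0.0195,0,0,0,-0.0285,0,0.024,0,0,0,-0.0285,0,0.024,0,0,0]
}}

```text
t: 50.05
tcp_pos: [0.5175, -0.2013, 0.0679]
orientation: [-2.749, -0.303, -1.28]
contact_force: [0.2, 0.2, -0.7]
finger_gap: 0.563
grasp_force: 62.0
```

{"op": "drive_tool", "data": {
  "steps": [0,0,0,0,0,0,0,0,0,0,0,0,0,0,0,0,0,0,0,0,0,0,0,0,0,0,-0.01,0,0,0,0.03,0,-0.03,0,0,0,0.0955,0,-0.08,0,0,0,0.0955,0,-0.08,0,0,0,0.0955,0,-0.08,0,0,0],
  "fingers": 0.6
}}

```text
t: 51.18
tcp_pos: [0.5172, -0.2014, 0.1675]
orientation: [-2.752, -0.306, -1.279]
contact_force: [-0.5, 0.7, 1.0]
finger_gap: 0.804
grasp_force: 0.0
```

```bash
python3 - <<'E'
from h import *
st=manip.sense();print(st["qpos"].round(2),st["t"])
s=snap("wrist","w9")
incam(("side","wrist"))
row([.45,-.36,.30],ori(0,0,0),name="holder view")
E
```

```text
[ 1.59 -0.01 -0.87  2.3  -1.29  0.7   0.35] 51.175
side cas 0.85 [318, 293, 334, 336] at z.05 world [ 0.522 -0.197] tray [-0.01   0.003]
   upright fit tray xy [-0.0133 -0.0014] yaw 5.7 rms 1.55
side cas 0.71 [362, 281, 378, 324] at z.05 world [ 0.607 -0.173] tray [0.078 0.008]
   upright fit tray xy [ 0.076  -0.0009] yaw 4.4 rms 2.04
side cas 0.69 [347, 286, 362, 327] at z.05 world [ 0.577 -0.181] tray [0.047 0.007]
   upright fit tray xy [0.045  0.0006] yaw 4.3 rms 1.95
side cas 0.6 [330, 289, 349, 332] at z.05 world [ 0.548 -0.188] tray [0.017 0.006]
   upright fit tray xy [0.0177 0.    ] yaw 10.9 rms 1.43
wrist cas 0.88 [291, 297, 371, 345] at z.05 world [ 0.556 -0.196] tray [ 0.023 -0.004]
   upright fit tray xy [ 0.0151 -0.0035] yaw 13.8 rms 6.75
wrist cas 0.76 [284, 346, 369, 397] at z.05 world [ 0.519 -0.201] tray [-0.014 -0.   ]
   upright fit tray xy [-0.0148 -0.0009] yaw 12.8 rms 1.31
wrist cas 0.69 [294, 229, 364, 259] at z.05 world [ 0.622 -0.18 ] tray [ 0.091 -0.002]
   upright fit tray xy [ 0.1057 -0.0019] yaw 13.1 rms 9.94
wrist cas 0.57 [290, 262, 365, 302] at z.05 world [ 0.587 -0.187] tray [ 0.056 -0.002]
   upright fit tray xy [ 0.043 -0.002] yaw 12.1 rms 10.22
holder view [0.0476, 0.1754, -0.2042, -0.0319, -0.2761, 0.0653] rows>= 5
```

View pics/w9.png

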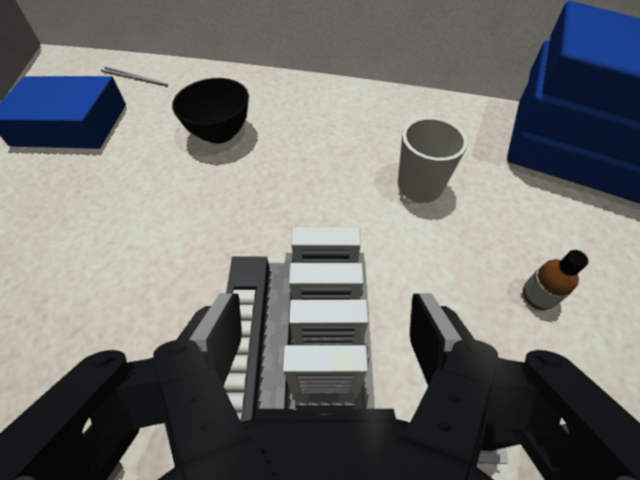

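All four cassettes stand in the tray (x 290-370, y 230-400). No other cassettes are on the bench. Now the presser: I look at it from above.

{"op": "drive_tool", "data": {
  "steps": [0.05,0.17,-0.204,-0.032,-0.276,0.065,0.05,0.17,-0.204,-0.032,-0.276,0.065,0.05,0.17,-0.204,-0.032,-0.276,0.065,0.05,0.17,-0.204,-0.032,-0.276,0.065,0.05,0.17,-0.204,-0.032,-0.276,0.065,0.05,0.17,-0.204,-0.032,-0.276,0.065,0.05,0.17,-0.204,-0.032,-0.276,0.065,0.05,0.17,-0.204,-0.032,-0.276,0.065],
  "fingers": 0.2
}}

```text
t: 52.42
tcp_pos: [0.4507, -0.3552, 0.3016]
orientation: [3.141, 0.004, 0.003]
contact_force: [0.1, -0.4, -0.7]
finger_gap: 0.606
grasp_force: 0.0
```

```bash
cat >> h.py <<'E'
def prs(q0=(.4943,-.3995,-.07),save=None):
    s=snap("wrist",save)
    M={t:masks(t,{"wrist":s},np.array(q0[:2])) for t in("holder","presser")}
    for t,B in (("holder",HOLD),("presser",PRES)):
        for o in M[t]: q,r=fitmany([o[:2]],B,list(q0));print(t,round(o[3],2),np.round(q,4),"yaw %.1f rms %.2f"%(np.degrees(q[2]),r))
    return s,M
E
python3 - <<'E'
from h import *
st=manip.sense();print(st["qpos"].round(2),st["tcp_pos"])
s,M=prs(save="w10")
img=s["color"]
u=proj(s,[[.494,-.3995,.04]])[0].astype(int);print(u)
c=img[max(0,u[1]-75):u[1]+75,max(0,u[0]-100):u[0]+100];cv2.imwrite("pics/w10c.png",cv2.resize(c,None,fx=4,fy=4,interpolation=cv2.INTER_CUBIC))
row([.494,-.40,.18],ori(0,-4,0),name="above")
E
```

```text
[ 1.35  0.26 -0.91  1.51  0.2   1.47 -1.14] [ 0.45066537 -0.35519666  0.30161979]
holder 0.67 [ 0.4943 -0.4007 -0.0513] yaw -2.9 rms 1.83
presser 0.6 [ 0.4938 -0.4004 -0.041 ] yaw -2.3 rms 1.08
[365 159]
above [0.0556, 0.0539, 0.1536, 0.0011, -0.0004, 0.0218] rows>= 3
```

View pics/w10c.png

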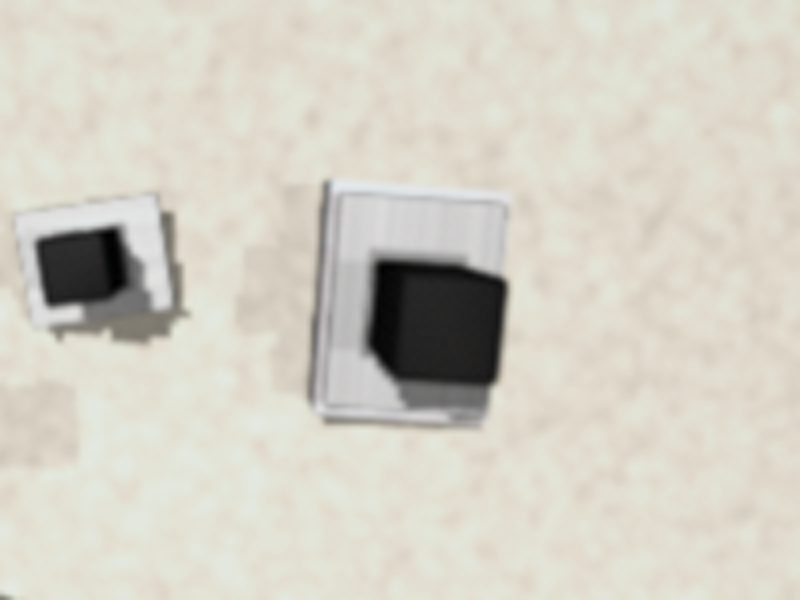

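The big presser is upright in its holder at (410,300) in the crop, nearly aligned with image vertical, and the small one is at (90,260). I grasp the handle from above.

```bash
python3 - <<'E'
from h import *
for z in (.15,.062): row([.4938,-.4003,z],ori(0,-3,0),name="z%.3f"%z)
E
```

```text
z0.150 [0.0553, 0.0542, 0.1911, 0.0011, -0.0004, 0.0163] rows>= 3
z0.062 [0.0551, 0.0538, 0.3011, 0.0011, -0.0004, 0.0163] rows>= 4
```

{"op": "drive_tool", "data": {
  "steps": [0.055,0.054,0.12,0.0011,0,0.016,0.055,0.054,0.191,0.0011,0,0.016,0.055,0.054,0.191,0.0011,0,0.016,0.055,0.054,0.191,0.0011,0,0.016,0.055,0.054,0.191,0.0011,0,0.016]
}}

```text
t: 53.2
tcp_pos: [0.495, -0.3998, 0.1525]
orientation: [3.139, -0.079, 0.005]
contact_force: [-0.3, 0.7, 0.0]
finger_gap: 0.6
grasp_force: 0.0
```

```bash
python3 - <<'E'
from h import *
print(manip.sense()["contact_force"].round(1))
prs()
row([.4938,-.4003,.062],ori(0,-3,0),name="grasp")
E
```

```text
[-0.3  0.7  0. ]
holder 0.95 [ 0.4932 -0.4005 -0.101 ] yaw -5.8 rms 11.52
presser 0.74 [ 0.4941 -0.4013 -0.0525] yaw -3.0 rms 0.85
grasp [-0.0024, 0.0004, 0.1136, 0.0008, -0.0011, 0.0007] rows>= 2
```

{"op": "drive_tool", "data": {
  "steps": [-0.002,0.001,0.03,0.0008,-0.0011,0.0007,-0.002,0.001,0.07,0.0008,-0.0011,0.0007,-0.002,0.001,0.1,0.0008,-0.0011,0.0007,-0.002,0.001,0.1136,0.0008,-0.0011,0.0007,-0.002,0.001,0.1136,0.0008,-0.0011,0.0007]
}}

```text
t: 53.98
tcp_pos: [0.4931, -0.3999, 0.059]
orientation: [-3.137, 0.081, 0.005]
contact_force: [0.3, -0.1, 0.5]
finger_gap: 0.598
grasp_force: 0.0
```

{"op": "drive_tool", "data": {
  "steps": [0,0,0,0,0,0,0,0,0,0,0,0,0,0,0,0,0,0,0,0,0,0,0,0,0,0,0,0,0,0,0,0,0,0,0,0,0,0,0,0,0,0,0,0,0,0,0,0],
  "fingers": -1
}}

```text
t: 54.98
tcp_pos: [0.4941, -0.4004, 0.0607]
orientation: [-3.139, 0.081, 0.001]
contact_force: [-0.6, 0.7, 6.4]
finger_gap: 0.277
grasp_force: 59.8
```

```bash
python3 - <<'E'
from h import *
T0=pose();np.save("grasp.npy",T0);st=manip.sense();print(st["contact_force"].round(2),st["finger_gap"],st["qpos"].round(2),T0[:3,3])
print(R.from_matrix(T0[:3,:3]).as_rotvec(),"tool z",T0[:3,2])
T=row(T0[:3,3]+[0,0,.10],T0[:3,:3],T0,"lift")
a=np.radians(TY);sm=TR+.068*np.array([-np.sin(a),np.cos(a)]);print("seam",sm)
# start of run at rail x=-.078 (solid end), nose 30 mm over the rail
p=sm-.078*np.array([np.cos(a),np.sin(a)]);tz=T0[2,3]-.010
row([p[0],p[1],tz+.026+.035],ori(0,TY,0),T,"over rail")
E
```

```text
[-0.62  0.66  6.42] 0.2774706011620502 [ 1.21  0.58 -0.79  1.65  0.45  1.11 -1.33] [ 0.49408145 -0.40037763  0.06072715]
[-3.13938132e+00  8.12068014e-02  1.44725930e-03] tool z [-8.91367139e-04  1.18433014e-03 -9.99998901e-01]
lift [-0.0001, -0.0001, -0.125, 0.0, 0.0, 0.0] rows>= 2
seam [ 0.51755046 -0.13136365]
over rail [-0.0819, -0.3109, 0.0617, -0.0004, 0.0003, -0.087] rows>= 5
```

{"op": "drive_tool", "data": {
  "steps": [0,0,-0.03,0,0,0,0,0,-0.09,0,0,0,0,0,-0.125,0,0,0,0,0,-0.125,0,0,0,-0.082,-0.311,-0.125,0,0,-0.087,-0.082,-0.311,-0.125,0,0,-0.087,-0.082,-0.311,-0.125,0,0,-0.087,-0.082,-0.311,-0.125,0,0,-0.087,-0.082,-0.311,-0.125,0,0,-0.087,-0.082,-0.311,-0.125,0,0,-0.087,-0.082,-0.311,-0.125,0,0,-0.087,-0.082,-0.311,-0.125,0,0,-0.087]
}}

```text
t: 56.48
tcp_pos: [0.4411, -0.1495, 0.16]
orientation: [-3.119, -0.344, 0.003]
contact_force: [0.1, -0.2, -2.7]
finger_gap: 0.273
grasp_force: 59.7
```

```bash
cat >> h.py <<'E'
SM=np.array([.5176,-.1314])
def rail(x,h,dy=0,name="",tz=.0507,T0=None):
    a=np.radians(TY);p=SM+x*np.array([np.cos(a),np.sin(a)])+dy*np.array([-np.sin(a),np.cos(a)])
    return row([p[0],p[1],tz+.026+h],ori(0,TY,0),T0,name or f"rail x{x} h{h}")
E
python3 - <<'E'
from h import *
st=manip.sense();print(st["contact_force"].round(2),st["finger_gap"],st["qpos"].round(2))
for h in (.035,.012): rail(-.078,h)
s=snap("side");w=snap("wrist")
# rail refit from here
for c,z in (("wrist",w),):
    for o in masks("seam",{"wrist":w},SM): q,r=fitmany([o[:2]],SEAM,[*SM,.222]);print(c,np.round(q,4),r)
u=proj(s,[[.44,-.15,.08]])[0].astype(int);c=s["color"][u[1]-70:u[1]+50,u[0]-70:u[0]+130]
cv2.imwrite("pics/r1.png",np.hstack([cv2.resize(w["color"],(427,320)),cv2.resize(c,(373,320),interpolation=cv2.INTER_CUBIC)]))
E
```

```text
[ 0.11 -0.17 -2.68] 0.27308910982461654 [ 1.31  0.11 -1.11  1.94  0.11  1.15 -1.19]
rail x-0.078 h0.035 [0.0009, -0.0008, 0.0604, -0.0013, 0.0004, -0.0006] rows>= 1
rail x-0.078 h0.012 [0.0009, -0.0007, 0.0891, -0.0013, 0.0004, -0.0006] rows>= 2
wrist [ 0.5341 -0.1285  0.2265] 4.205778168201092
```

View pics/r1.png

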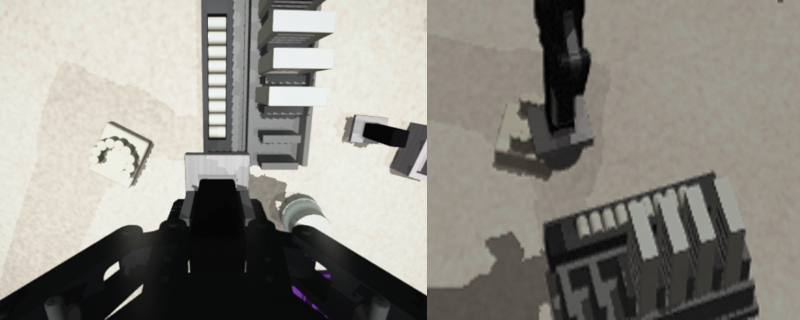

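The presser is held upright and lines up with the rail (rail axis at x≈216, flange centre at x≈217). Lower onto the solid end.

{"op": "drive_tool", "data": {
  "steps": [0.001,-0.001,0.04,-0.0013,0,-0.0006,0.001,-0.001,0.07,-0.0013,0,-0.0006,0.001,-0.001,0.089,-0.0013,0,-0.0006,0.001,-0.001,0.098,-0.0013,0,-0.0006,0.001,-0.001,0.1005,-0.0013,0,-0.0006,0.001,-0.001,0.1005,-0.0013,0,-0.0006]
}}

```text
t: 57.38
tcp_pos: [0.4418, -0.1474, 0.0804]
orientation: [3.12, 0.35, -0.001]
contact_force: [-0.2, -0.3, -2.2]
finger_gap: 0.272
grasp_force: 59.6
```

```bash
python3 - <<'E'
from h import *
st=manip.sense();print(st["contact_force"].round(2),st["tcp_pos"])
for h in (.003,0): rail(-.078,h)
E
```

```text
[-0.18 -0.31 -2.22] [ 0.44184547 -0.14744018  0.08037829]
rail x-0.078 h0.003 [-0.0007, 0.0013, 0.0009, 0.0006, 0.0003, 0.0005] rows>= 1
rail x-0.078 h0 [-0.0007, 0.0012, 0.0046, 0.0006, 0.0003, 0.0005] rows>= 1
```

{"op": "drive_tool", "data": {
  "steps": [-0.0007,0.0012,0.0015,0.0006,0,0.0005,-0.0007,0.0012,0.003,0.0006,0,0.0005,-0.0007,0.0012,0.004,0.0006,0,0.0005,-0.0007,0.0012,0.004,0.0006,0,0.0005]
}}

```text
t: 57.88
tcp_pos: [0.4411, -0.1484, 0.0767]
orientation: [-3.122, -0.348, 0.003]
contact_force: [0.3, -0.3, -2.6]
finger_gap: 0.271
grasp_force: 59.7
```

{"op": "drive_tool", "data": {
  "steps": [0,0,0.0008,0,0,0,0,0,0.0008,0,0,0]
}}

```text
t: 58.12
tcp_pos: [0.4413, -0.1484, 0.0765]
orientation: [-3.122, -0.348, 0.003]
contact_force: [-2.9, 1.3, 6.4]
finger_gap: 0.275
grasp_force: 61.0
```

{"op": "drive_tool", "data": {
  "steps": [0,0,0.0008,0,0,0,0,0,0.0008,0,0,0]
}}

```text
t: 58.38
tcp_pos: [0.4414, -0.1484, 0.0764]
orientation: [3.122, 0.348, -0.003]
contact_force: [-4.9, 2.0, 15.7]
finger_gap: 0.275
grasp_force: 62.2
```

Firm contact at the predicted height, bearing about 18 N. I'll ease it slightly and slide.

```bash
python3 - <<'E'
from h import *
T=pose();a=np.radians(TY);e=np.array([np.cos(a),np.sin(a),0])
print("per 60mm in tool",T[:3,:3].T@e*.06/.8, "rail-frame pos",(T[:2,3]-SM)@[np.cos(a),np.sin(a)],(T[:2,3]-SM)@[-np.sin(a),np.cos(a)], "z",T[:3,2])
E
```

```text
per 60mm in tool [ 7.49998477e-02  1.58069829e-05 -1.50316607e-04] rail-frame pos -0.07802745490399451 0.00020580762272997405 z [-1.94389467e-03 -4.90729519e-04 -9.99997990e-01]
```

{"op": "drive_tool", "data": {
  "steps": [0.005,0,-0.0002,0,0,0,0.01,0,-0.0002,0,0,0,0.015,0,-0.0002,0,0,0,0.02,0,-0.0002,0,0,0,0.025,0,-0.0002,0,0,0,0.03,0,-0.0002,0,0,0]
}}

```text
t: 59.12
tcp_pos: [0.4629, -0.144, 0.0755]
orientation: [3.122, 0.346, -0.009]
contact_force: [-8.1, -2.1, 8.2]
finger_gap: 0.273
grasp_force: 61.1
```

```bash
cat >> h.py <<'E'
def rst():
    T=pose();a=np.radians(TY);st=manip.sense();print("F",st["contact_force"].round(1),"rail pos",((T[:2,3]-SM)@[np.cos(a),np.sin(a)]).round(4),((T[:2,3]-SM)@[-np.sin(a),np.cos(a)]).round(4),"z",T[2,3].round(4),"toolz",T[:3,2].round(4),st["qpos"].round(2))
E
python3 -c "
from h import *
rst()"
```

```text
F [-8.1 -2.1  8.2] rail pos -0.0561 -0.0003 z 0.0755 toolz [-0.0057 -0.0012 -1.    ] [ 1.14  0.31 -1.04  1.99  0.32  1.02 -1.4 ]
```

{"op": "drive_tool", "data": {
  "steps": [0.005,0,0.0001,0,0,0,0.01,0,0.0001,0,0,0,0.015,0,0.0001,0,0,0,0.02,0,0.0001,0,0,0,0.025,0,0.0001,0,0,0,0.03,0,0.0001,0,0,0]
}}

```text
t: 59.88
tcp_pos: [0.4877, -0.1381, 0.0754]
orientation: [-3.122, -0.347, 0.004]
contact_force: [-5.8, -1.2, 4.4]
finger_gap: 0.274
grasp_force: 60.2
```

```bash
python3 -c "
from h import *
rst()"
```

```text
F [-5.8 -1.2  4.4] rail pos -0.0306 0.0001 z 0.0754 toolz [-2.6e-03 -1.0e-04 -1.0e+00] [ 1.08  0.36 -1.02  1.94  0.36  1.03 -1.45]
```

{"op": "drive_tool", "data": {
  "steps": [0,0,0.0005,0,0,0,0.005,0,0.0007,0,0,0,0.01,0,0.0007,0,0,0,0.015,0,0.0007,0,0,0,0.02,0,0.0007,0,0,0,0.025,0,0.0007,0,0,0]
}}

```text
t: 60.62
tcp_pos: [0.5061, -0.1339, 0.0745]
orientation: [-3.122, -0.347, 0.008]
contact_force: [-8.5, -2.2, 7.9]
finger_gap: 0.274
grasp_force: 60.6
```

```bash
python3 -c "
from h import *
rst()"
```

```text
F [-8.5 -2.2  7.9] rail pos -0.0118 0.0001 z 0.0745 toolz [-5.e-03 -5.e-04 -1.e+00] [ 1.03  0.4  -1.    1.91  0.39  1.05 -1.49]
```

```bash
python3 - <<'E'
from h import *
s=snap("side");w=snap("wrist")
u=proj(s,[[.506,-.134,.06]])[0].astype(int);c=s["color"][u[1]-55:u[1]+45,u[0]-65:u[0]+65].copy()
# expected flange upright outline
T=pose();a=np.radians(TY)
def out(img,z0,off=(0,0),S=w):
    P=np.array([[x,y,z] for z in(.026,.034) for x,y in((-.028,-.022),(.028,-.022),(.028,.022),(-.028,.022))])@R.from_euler("z",a).as_matrix().T+[T[0,3],T[1,3],z0]
    q=proj(S,P)-off
    for i in(0,4): cv2.polylines(img,[q[i:i+4].round().astype(int)],True,(0,0,255),1)
cc=cv2.resize(c,None,fx=4,fy=4,interpolation=cv2.INTER_CUBIC)[:400]
wc=w["color"];out(wc,.026);wc=cv2.resize(wc[150:330,220:420],(280,252))
can=np.zeros((400,800,3),np.uint8);can[:400,:520]=cc[:400,:520];can[:252,520:]=wc
cv2.imwrite("pics/r2.png",can)
E
```

```text
(no output)
```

View pics/r2.png

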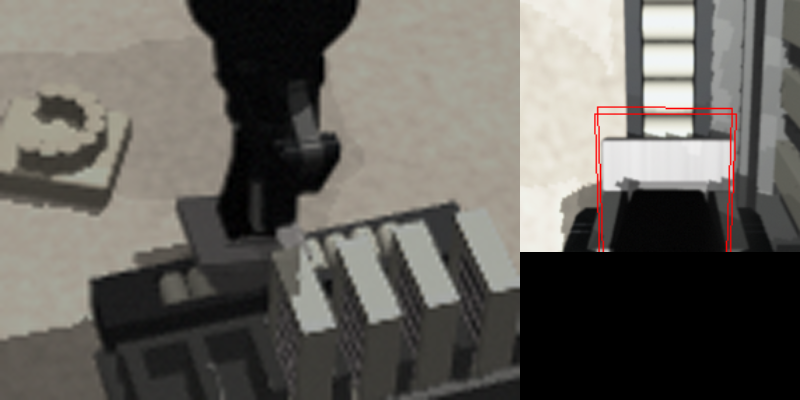

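The side view shows the presser has pitched in the grip about 20°, with its nose lagging, which is why the height fell. The round nose still works at that angle. Sliding the other way will undo the pitch, so I hop to the +x end and slide back.

{"op": "drive_tool", "data": {
  "steps": [0,0,-0.015,0,0,0,0,0,-0.019,0,0,0,0.05,0,-0.019,0,0,0,0.105,0,-0.019,0,0,0,0.108,0,-0.019,0,0,0,0.108,0,-0.012,0,0,0,0.108,0,-0.006,0,0,0,0.108,0,-0.003,0,0,0,0.108,0,-0.003,0,0,0]
}}

```text
t: 61.85
tcp_pos: [0.5913, -0.1149, 0.077]
orientation: [-3.122, -0.347, 0.003]
contact_force: [0.1, -0.2, -1.2]
finger_gap: 0.279
grasp_force: 59.8
```

```bash
python3 -c "
from h import *
rst()"
```

```text
F [ 0.1 -0.2 -1.2] rail pos 0.0755 -0.0001 z 0.077 toolz [-1.9e-03 -1.0e-04 -1.0e+00] [ 0.85  0.55 -0.94  1.72  0.48  1.13 -1.59]
```

{"op": "drive_tool", "data": {
  "steps": [0,0,-0.006,0,0,0,0.0175,0,-0.006,0,0,0,0.0175,0,-0.002,0,0,0,0.0175,0,0.001,0,0,0,0.0175,0,0.002,0,0,0,0.0175,0,0.002,0,0,0]
}}

```text
t: 62.6
tcp_pos: [0.6051, -0.1114, 0.0752]
orientation: [-3.122, -0.348, 0.003]
contact_force: [-0.5, -0.4, -2.1]
finger_gap: 0.275
grasp_force: 59.7
```

{"op": "drive_tool", "data": {
  "steps": [0,0,0.0006,0,0,0,0,0,0.0006,0,0,0]
}}

```text
t: 62.85
tcp_pos: [0.6053, -0.1114, 0.075]
orientation: [-3.122, -0.347, 0.003]
contact_force: [0.5, -0.3, -2.5]
finger_gap: 0.274
grasp_force: 59.7
```

{"op": "drive_tool", "data": {
  "steps": [0,0,0.0006,0,0,0,0,0,0.0006,0,0,0]
}}

```text
t: 63.1
tcp_pos: [0.6055, -0.1114, 0.0748]
orientation: [-3.122, -0.348, 0.002]
contact_force: [-1.3, -0.8, 1.3]
finger_gap: 0.275
grasp_force: 60.0
```

{"op": "drive_tool", "data": {
  "steps": [0,0,0.0006,0,0,0,-0.005,0,0.0007,0,0,0,-0.01,0,0.0007,0,0,0,-0.015,0,0.0006,0,0,0,-0.02,0,0.0006,0,0,0]
}}

```text
t: 63.72
tcp_pos: [0.5911, -0.1145, 0.0749]
orientation: [-3.122, -0.348, -0.003]
contact_force: [4.4, 0.6, 3.0]
finger_gap: 0.275
grasp_force: 60.5
```

```bash
python3 -c "
from h import *
rst()"
```

```text
F [4.4 0.6 3. ] rail pos 0.0754 0.0003 z 0.0749 toolz [ 1.8e-03  7.0e-04 -1.0e+00] [ 0.85  0.55 -0.94  1.72  0.48  1.12 -1.59]
```

{"op": "drive_tool", "data": {
  "steps": [-0.003,0,0.0005,0,0,0,-0.008,0,0.0005,0,0,0,-0.013,0,0.0005,0,0,0,-0.018,0,0.0005,0,0,0,-0.023,0,0.0004,0,0,0]
}}

```text
t: 64.35
tcp_pos: [0.5733, -0.1186, 0.0748]
orientation: [-3.122, -0.348, -0.003]
contact_force: [4.9, 0.8, 5.4]
finger_gap: 0.274
grasp_force: 60.5
```

{"op": "drive_tool", "data": {
  "steps": [-0.005,0,0,0,0,0,-0.01,0,0,0,0,0,-0.015,0,0,0,0,0,-0.02,0,0,0,0,0]
}}

```text
t: 64.85
tcp_pos: [0.5576, -0.1222, 0.0747]
orientation: [-3.122, -0.348, -0.003]
contact_force: [5.0, 1.3, 5.7]
finger_gap: 0.273
grasp_force: 60.5
```

```bash
python3 -c "
from h import *
rst()"
```

```text
F [5.  1.3 5.7] rail pos 0.041 0.0002 z 0.0747 toolz [ 1.8e-03  4.0e-04 -1.0e+00] [ 0.92  0.49 -0.97  1.8   0.45  1.09 -1.56]
```

{"op": "drive_tool", "data": {
  "steps": [-0.003,0,0.0003,0,0,0,-0.008,0,0.0003,0,0,0,-0.013,0,0.0003,0,0,0,-0.018,0,0.0003,0,0,0,-0.023,0,0.0003,0,0,0,-0.028,0,0.0003,0,0,0]
}}

```text
t: 65.6
tcp_pos: [0.5364, -0.127, 0.0748]
orientation: [-3.122, -0.348, -0.005]
contact_force: [6.4, 1.5, 6.5]
finger_gap: 0.271
grasp_force: 60.6
```

{"op": "drive_tool", "data": {
  "steps": [-0.005,0,0,0,0,0,-0.01,0,0,0,0,0,-0.015,0,0,0,0,0,-0.02,0,0,0,0,0,-0.025,0,0,0,0,0]
}}

```text
t: 66.22
tcp_pos: [0.5165, -0.1315, 0.0747]
orientation: [3.122, 0.348, 0.004]
contact_force: [5.1, 2.3, 6.5]
finger_gap: 0.275
grasp_force: 60.8
```

```bash
python3 -c "
from h import *
rst()"
```

```text
F [5.1 2.3 6.5] rail pos -0.0011 0.0001 z 0.0747 toolz [ 2.3e-03  2.0e-04 -1.0e+00] [ 1.02  0.42 -1.    1.89  0.4   1.05 -1.5 ]
```

{"op": "drive_tool", "data": {
  "steps": [-0.005,0,0.0003,0,0,0,-0.01,0,0.0003,0,0,0,-0.015,0,0.0004,0,0,0,-0.02,0,0.0004,0,0,0,-0.025,0,0.0004,0,0,0,-0.03,0,0.0004,0,0,0,-0.035,0,0.0004,0,0,0]
}}

```text
t: 67.1
tcp_pos: [0.4897, -0.1378, 0.0747]
orientation: [3.122, 0.348, 0.005]
contact_force: [5.6, 0.7, 9.4]
finger_gap: 0.272
grasp_force: 61.0
```

{"op": "drive_tool", "data": {
  "steps": [-0.005,0,0.0002,0,0,0,-0.01,0,0.0002,0,0,0,-0.015,0,0.0002,0,0,0,-0.02,0,0.0002,0,0,0,-0.025,0,0.0002,0,0,0,-0.03,0,0.0002,0,0,0,-0.034,0,0.0002,0,0,0]
}}

```text
t: 67.97
tcp_pos: [0.4636, -0.1438, 0.0748]
orientation: [3.121, 0.348, 0.006]
contact_force: [7.1, 2.8, 11.1]
finger_gap: 0.275
grasp_force: 61.1
```

```bash
python3 -c "
from h import *
rst()"
```

```text
F [ 7.1  2.8 11.1] rail pos -0.0554 -0.0002 z 0.0748 toolz [ 3.9e-03 -3.0e-04 -1.0e+00] [ 1.16  0.31 -1.05  2.    0.32  1.01 -1.4 ]
```

{"op": "drive_tool", "data": {
  "steps": [0,0,-0.02,0,0,0,0,0,-0.07,0,0,0,0,0,-0.13,0,0,0,0,0,-0.13,0,0,0,0,0,-0.13,0,0,0]
}}

```text
t: 68.6
tcp_pos: [0.4601, -0.1441, 0.1765]
orientation: [-3.122, -0.347, 0.005]
contact_force: [-0.2, -0.8, -3.4]
finger_gap: 0.275
grasp_force: 59.8
```

```bash
python3 - <<'E'
from h import *
w=snap("wrist","w12");T=pose();rst()
for d in manip.trace("presser","wrist"): print(np.round(d["box"]),round(d["conf"],2))
d=manip.trace("presser","wrist")[0]
m=d["mask"];g=w["color"].min(2)
fl=(m&(g>110)).astype(np.uint8);k=max(cv2.findContours(fl,cv2.RETR_EXTERNAL,cv2.CHAIN_APPROX_NONE)[0],key=cv2.contourArea)
print("bright flange box",cv2.boundingRect(k),cv2.minAreaRect(k))
# predictions of flange front edges for pitch angles; pivot at pad centre
for zp in (-.019,-.008):
  for ph in (0,10,15,20,25,30):
    P=np.array([[.028,y,.0507-z] for z in (.034,.026) for y in(-.022,.022)])  # tool frame: z tool = tcp offset down
    Rm=R.from_euler("y",ph,degrees=True).as_matrix()
    Q=(P-[0,0,zp])@Rm.T+[0,0,zp];W=Q@T[:3,:3].T+T[:3,3];print(zp,ph,proj(w,W).round(0).tolist())
s=snap("side");u=proj(s,[T[:3,3]])[0].astype(int)
can=np.zeros((400,800,3),np.uint8)
can[:,:400]=cv2.resize(w["color"][130:330,220:420],(400,400));can[:,400:]=cv2.resize(s["color"][u[1]-45:u[1]+45,u[0]-35:u[0]+55],(400,400),interpolation=cv2.INTER_CUBIC)
cv2.imwrite("pics/r3.png",can)
E
```

```text
F [ 0.1 -0.2 -3. ] rail pos -0.059 0.0004 z 0.1761 toolz [-4.1e-03  7.0e-04 -1.0e+00] [ 1.28  0.15 -1.13  1.89  0.15  1.2  -1.25]
[510. 194. 591. 240.] 0.89
[278. 247. 373. 417.] 0.63
bright flange box (512, 194, 54, 39) ((538.89404296875, 213.37644958496094), (51.693443298339844, 38.65503692626953), 4.39870548248291)
-0.019 0 [[273.0, 230.0], [372.0, 230.0], [275.0, 226.0], [370.0, 226.0]]
-0.019 10 [[271.0, 220.0], [374.0, 220.0], [273.0, 213.0], [372.0, 213.0]]
-0.019 15 [[269.0, 216.0], [376.0, 216.0], [272.0, 207.0], [373.0, 208.0]]
-0.019 20 [[268.0, 212.0], [377.0, 212.0], [270.0, 202.0], [375.0, 202.0]]
-0.019 25 [[267.0, 209.0], [378.0, 209.0], [269.0, 198.0], [376.0, 198.0]]
-0.019 30 [[265.0, 207.0], [380.0, 207.0], [267.0, 194.0], [378.0, 194.0]]
-0.008 0 [[273.0, 230.0], [372.0, 230.0], [275.0, 226.0], [370.0, 226.0]]
-0.008 10 [[271.0, 224.0], [374.0, 225.0], [273.0, 217.0], [372.0, 217.0]]
-0.008 15 [[270.0, 222.0], [375.0, 223.0], [272.0, 214.0], [373.0, 214.0]]
-0.008 20 [[269.0, 221.0], [376.0, 221.0], [271.0, 211.0], [374.0, 211.0]]
-0.008 25 [[267.0, 220.0], [377.0, 220.0], [270.0, 208.0], [375.0, 208.0]]
-0.008 30 [[266.0, 220.0], [379.0, 220.0], [268.0, 207.0], [377.0, 207.0]]
```

View pics/r3.png

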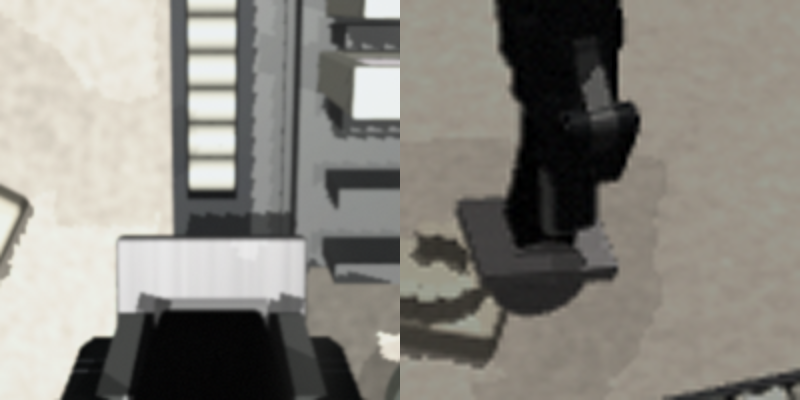

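The wrist crop shows the flange's front edge at full-image row 248, columns 278-372. The side crop shows the flange tipped front-down. I solve for the pitch.

```bash
cat >> h.py <<'E'
def pitchfit(w,T,c1,c2):
    P=np.array([[.028,-.022,.0507-.034],[.028,.022,.0507-.034]])
    def f(q):
        Q=(P-[0,0,q[1]])@R.from_euler("y",q[0]).as_matrix().T+[0,q[2],q[1]]
        return (proj(w,Q@T[:3,:3].T+T[:3,3])-[c1,c2]).ravel()
    r=least_squares(f,[-.3,-.019,0],x_scale=[.1,.01,.01]);return np.degrees(r.x[0]),r.x[1:],r.fun
E
python3 - <<'E'
from h import *
w=snap("wrist");T=pose()
g=cv2.cvtColor(w["color"],cv2.COLOR_BGR2GRAY).astype(float)
col=g[225:275,290:360].mean(1);print("rows 240-256",col[15:31].round().tolist())
print("left",g[255:268,270:288].mean(0).round().tolist(),"right",g[255:268,364:382].mean(0).round().tolist())
for r in (247,248,249,250):
    for hw in (46,47,47.5): print(r,hw,pitchfit(w,T,[325.5-hw,r],[325.5+hw,r]))
E
```

```text
rows 240-256 [96.0, 97.0, 97.0, 98.0, 99.0, 99.0, 97.0, 79.0, 76.0, 131.0, 190.0, 222.0, 228.0, 227.0, 226.0, 225.0]
left [235.0, 235.0, 235.0, 235.0, 234.0, 233.0, 231.0, 217.0, 185.0, 203.0, 225.0, 227.0, 226.0, 225.0, 223.0, 221.0, 221.0, 222.0] right [209.0, 213.0, 216.0, 216.0, 214.0, 212.0, 211.0, 197.0, 158.0, 116.0, 109.0, 120.0, 122.0, 120.0, 119.0, 122.0, 126.0, 124.0]
247 46 (np.float64(-28.99467724742435), array([0.00032665, 0.00100799]), array([ 1.40123759e-04, -7.37674710e-02, -9.66075823e-05,  7.37785814e-02]))
247 47 (np.float64(-19.580962791952615), array([-0.00928502,  0.00100302]), array([ 1.43598591e-04, -7.53709494e-02, -9.81607204e-05,  7.53825498e-02]))
247 47.5 (np.float64(-15.084947058836528), array([-0.01719637,  0.00100062]), array([ 1.45366214e-04, -7.61726848e-02, -9.89510262e-05,  7.61845358e-02]))
248 46 (np.float64(-28.960625065688188), array([-0.00065648,  0.00100876]), array([ 1.42766590e-04, -7.36920912e-02, -9.32818814e-05,  7.37032054e-02]))
248 47 (np.float64(-19.452102167575905), array([-0.01086393,  0.00100378]), array([ 1.46426605e-04, -7.5293
[... 420 characters left out ...]
00454]), array([ 1.49410850e-04, -7.52167671e-02, -9.15268884e-05,  7.52283746e-02]))
249 47.5 (np.float64(-14.738195755035832), array([-0.02164481,  0.00100212]), array([ 1.51267255e-04, -7.60168520e-02, -9.21389602e-05,  7.60287197e-02]))
250 46 (np.float64(-28.88911221837542), array([-0.00263251,  0.00101031]), array([ 1.48277719e-04, -7.35409300e-02, -8.69005994e-05,  7.35520657e-02]))
250 47 (np.float64(-19.185203662980143), array([-0.01410035,  0.0010053 ]), array([ 1.52184724e-04, -7.51394677e-02, -8.80968785e-05,  7.51510928e-02]))
250 47.5 (np.float64(-14.558980465513292), array([-0.02396426,  0.00100287]), array([ 1.54113762e-04, -7.59387331e-02, -8.86479363e-05,  7.59506073e-02]))
```

```bash
cat >> h.py <<'E'
def home(up,ph=16.5,zp=-.0165,dx=0,dy=0,name=None):
    g=np.load("grasp.npy");R0=ori(0,-3,0);pv=g[:3,3]+R0@[dx,dy,zp]+[0,0,up]
    Rm=R0@R.from_euler("y",ph,degrees=True).as_matrix();return row(pv-Rm@[0,0,zp],Rm,name=name or f"home up{up}")
E
python3 -c "
from h import *
T=home(.10);print(T)"
```

```text
home up0.1 [-0.0241, 0.3239, 0.018, -0.0131, 0.0921, 0.0867] rows>= 5
[[ 0.95750571 -0.05233596  0.28362611  0.49876128]
 [-0.05018075 -0.99862953 -0.01486421 -0.40062289]
 [ 0.28401534  0.         -0.95881973  0.16140663]
 [ 0.          0.          0.          1.        ]]
```

{"op": "drive_tool", "data": {
  "steps": [-0.024,0.1,0,0,0.03,0.03,-0.024,0.2,0,-0.006,0.06,0.06,-0.024,0.324,0.01,-0.013,0.092,0.087,-0.024,0.324,0.018,-0.013,0.092,0.087,-0.024,0.324,0.018,-0.013,0.092,0.087,-0.024,0.324,0.018,-0.013,0.092,0.087,-0.024,0.324,0.018,-0.013,0.092,0.087,-0.024,0.324,0.018,-0.013,0.092,0.087]
}}

```text
t: 69.85
tcp_pos: [0.4998, -0.3995, 0.1632]
orientation: [3.099, -0.08, 0.451]
contact_force: [0.1, 0.2, -2.5]
finger_gap: 0.275
grasp_force: 59.9
```

```bash
python3 - <<'E'
from h import *
st=manip.sense();print(st["contact_force"].round(1),st["qpos"].round(2),st["tcp_pos"])
home(.10);home(.04);home(.028)
# check uprightness and place: fit upright presser in scene+side cams
B=[([0,0,.02],[.03,.026,.03]),([0,0,.030],[.056,.044,.008])]
for c in ("scene","side"):
    s=snap(c)
    for d in manip.trace("presser",c): print(c,np.round(d["box"]),round(d["conf"],2))
w=snap("wrist");T=pose()
g=cv2.cvtColor(w["color"],cv2.COLOR_BGR2GRAY).astype(float)
P=np.array([[x,y,z] for z in(.034,.026) for x,y in((.028,-.022),(.028,.022),(-.028,.022),(-.028,-.022))])
gr=np.load("grasp.npy");R0=ori(0,-3,0);a=R.from_euler("z",-3,degrees=True).as_matrix()
Wp=P@a.T+[gr[0,3],gr[1,3],.010+.10];q=proj(w,Wp);print("pred flange top",q[:4].round(1).tolist(),"bottom front",q[4:6].round(1).tolist())
print("rows",g[225:265,295:355].mean(1).round().astype(int).tolist())
cam=proj(w,[[.4941,-.4005,.036]]);print("holder centre rim px",cam)
for o in masks("holder",{"wrist":w},np.array([.494,-.40])): print(np.round(fitmany([o[:2]],HOLD,[.494,-.4005,-.05])[0],4),o[3])
E
```

```text
[ 0.1  0.2 -2.5] [ 1.49  0.35 -0.94  1.76  0.16  0.93 -1.09] [ 0.4998055  -0.39954044  0.16316433]
home up0.1 [-0.0018, 0.0014, 0.0018, 0.0004, -0.0004, 0.0004] rows>= 1
home up0.04 [-0.0232, 0.0013, 0.0736, 0.0004, -0.0004, 0.0004] rows>= 1
home up0.028 [-0.0275, 0.0013, 0.088, 0.0004, -0.0004, 0.0004] rows>= 2
scene [171. 165. 194. 209.] 0.87
scene [213. 219. 230. 244.] 0.82
side [307. 366. 340. 399.] 0.64
pred flange top [[369.8, 250.7], [276.3, 250.6], [276.4, 369.1], [369.5, 369.1]] bottom front [[367.8, 250.4], [278.4, 250.3]]
rows [218, 217, 216, 215, 215, 216, 217, 217, 217, 218, 218, 218, 218, 218, 218, 218, 218, 217, 216, 212, 219, 221, 180, 118, 130, 173, 198, 204, 204, 203, 203, 203, 203, 203, 202, 202, 202, 202, 202, 201]
holder centre rim px [[323.77450305 284.90655633]]
```

{"op": "drive_tool", "data": {
  "steps": [-0.012,0.0013,0.035,0.0004,-0.0004,0,-0.0232,0.0013,0.0736,0.0004,-0.0004,0,-0.0275,0.0013,0.088,0.0004,-0.0004,0,-0.0275,0.0013,0.088,0.0004,-0.0004,0,-0.0275,0.0013,0.088,0.0004,-0.0004,0]
}}

```text
t: 70.78
tcp_pos: [0.4991, -0.4025, 0.0903]
orientation: [3.1, -0.082, 0.452]
contact_force: [0.8, -0.3, -2.1]
finger_gap: 0.271
grasp_force: 59.8
```

```bash
python3 - <<'E'
from h import *
st=manip.sense();print(st["contact_force"].round(1))
for u in(.028,.015,.004,.001): home(u)
# pitch from side view: fit nose+flange with pitch
s=snap("side")
D=[d for d in manip.trace("presser","side") if d["box"][1]>300]
for d in D: print(np.round(d["box"]),round(d["conf"],2))
a=R.from_euler("z",-3,degrees=True).as_matrix()
P=np.array([[x,y,z] for z in(.026,.034) for x,y in((.028,-.022),(.028,.022),(-.028,.022),(-.028,-.022))])
for ph in(-6,0,6):
    Q=P@R.from_euler("y",ph,degrees=True).as_matrix().T@a.T+[.4941,-.4004,.038];q=proj(s,Q);print(ph,q.min(0).round(1),q.max(0).round(1),"front-low corners",q[0].round(1),q[3].round(1))
m=D[0]["mask"] if D else None
if m is not None:
    br=m&(s["color"].min(2)>60);c=max(cv2.findContours(br.astype(np.uint8),cv2.RETR_EXTERNAL,cv2.CHAIN_APPROX_NONE)[0],key=cv2.contourArea);print(cv2.boundingRect(c),cv2.approxPolyDP(c,1.5,True)[:,0].tolist())
E
```

```text
[ 0.8 -0.3 -2.1]
home up0.028 [-0.0009, -0.0023, 0.0009, 0.0002, -0.0005, -0.0002] rows>= 1
home up0.015 [-0.0055, -0.0023, 0.0165, 0.0002, -0.0005, -0.0002] rows>= 1
home up0.004 [-0.0094, -0.0023, 0.0296, 0.0002, -0.0005, -0.0002] rows>= 1
home up0.001 [-0.0105, -0.0023, 0.0332, 0.0002, -0.0005, -0.0002] rows>= 1
[303. 374. 343. 427.] 0.7
[396. 388. 418. 423.] 0.27
-6 [299.7 395.1] [336.5 425. ] front-low corners [336.5 423. ] [300.3 425. ]
0 [301.9 396. ] [338.5 424. ] front-low corners [338.2 423.9] [301.9 424. ]
6 [303.7 395.1] [340.6 424.8] front-low corners [339.8 424.8] [303.8 423.2]
(302, 394, 39, 31) [[338, 395], [328, 395], [331, 411], [328, 414], [314, 417], [312, 414], [303, 414], [303, 423], [305, 421], [340, 420]]
```

{"op": "drive_tool", "data": {
  "steps": [-0.0025,-0.0023,0.006,0,0,0,-0.004,-0.0023,0.011,0,0,0,-0.0055,-0.0023,0.0165,0,0,0,-0.0055,-0.0023,0.0165,0,0,0]
}}

```text
t: 71.38
tcp_pos: [0.4977, -0.3999, 0.0744]
orientation: [3.102, -0.083, 0.449]
contact_force: [-0.4, 0.1, -2.1]
finger_gap: 0.271
grasp_force: 59.8
```

{"op": "drive_tool", "data": {
  "steps": [-0.0015,0,0.005,0,0,0,-0.003,0,0.01,0,0,0,-0.0039,0,0.0131,0,0,0,-0.0039,0,0.0131,0,0,0]
}}

```text
t: 71.88
tcp_pos: [0.498, -0.4001, 0.0639]
orientation: [3.101, -0.083, 0.45]
contact_force: [0.6, 0.3, -2.0]
finger_gap: 0.269
grasp_force: 60.2
```

{"op": "drive_tool", "data": {
  "steps": [-0.0005,0,0.0016,0,0,0,-0.0005,0,0.0016,0,0,0]
}}

```text
t: 72.12
tcp_pos: [0.4983, -0.4002, 0.0635]
orientation: [3.1, -0.082, 0.45]
contact_force: [-2.8, 1.8, 5.4]
finger_gap: 0.275
grasp_force: 61.3
```

{"op": "drive_tool", "data": {
  "steps": [-0.0004,0,0.0014,0,0,0,-0.0004,0,0.0014,0,0,0]
}}

```text
t: 72.38
tcp_pos: [0.4989, -0.4003, 0.0631]
orientation: [3.1, -0.082, 0.451]
contact_force: [-3.6, 3.6, 10.8]
finger_gap: 0.273
grasp_force: 62.0
```

{"op": "drive_tool", "data": {
  "steps": [0,0,0,0,0,0,0,0,0,0,0,0,0,0,0,0,0,0,0,0,0,0,0,0,0,0,-0.01,0,0,0,0,0,-0.06,0,0,0,0,0,-0.12,0,0,0,0,0,-0.18,0,0,0,0,0,-0.22,0,0,0,0,0,-0.22,0,0,0,0,0,-0.22,0,0,0],
  "fingers": 0.2
}}

```text
t: 73.75
tcp_pos: [0.4477, -0.3975, 0.23]
orientation: [3.101, -0.083, 0.449]
contact_force: [-0.8, 0.3, -0.4]
finger_gap: 0.595
grasp_force: 0.0
```

```bash
python3 - <<'E'
from h import *
st=manip.sense();print(st["contact_force"].round(1),st["tcp_pos"],st["finger_gap"])
prs(save="w14")
cams={c:snap(c) for c in("side","scene")}
for t,B in(("presser",PRES),("holder",HOLD)):
    for o in masks(t,cams,np.array([.494,-.40])): q,r=fitmany([o[:2]],B,[.494,-.4005,-.05]);print(t,o[2],np.round(q,4),round(r,2))
incam(("side",))
row([.47,-.22,.33],ori(0,TY,0),name="view rail")
E
```

```text
[-0.8  0.3 -0.4] [ 0.44774337 -0.39749559  0.22996336] 0.595420627596336
holder 0.66 [ 0.4949 -0.4012 -0.0288] yaw -1.7 rms 8.97
presser 0.7 [ 0.4951 -0.4012 -0.0388] yaw -2.2 rms 0.40
presser side [ 0.4959 -0.3991 -0.0461] 0.65
presser scene [ 0.4922 -0.4008  0.2127] 0.93
holder side [ 0.495  -0.3947 -0.0617] 5.23
holder scene [ 0.4918 -0.3992  0.0203] 2.68
side cas 0.77 [345, 285, 367, 328] at z.05 world [ 0.58  -0.181] tray [0.05  0.005]
   upright fit tray xy [0.0522 0.017 ] yaw 5.0 rms 2.01
side cas 0.72 [361, 280, 379, 324] at z.05 world [ 0.607 -0.171] tray [0.079 0.009]
   upright fit tray xy [0.0837 0.016 ] yaw 5.2 rms 2.18
side cas 0.63 [318, 290, 331, 334] at z.05 world [ 0.52 -0.19] tray [-0.011  0.01 ]
   upright fit tray xy [-0.0094  0.0145] yaw 8.2 rms 1.41
view rail [0.0503, -0.2232, -0.115, 0.0123, -0.0911, -0.0869] rows>= 4
```

Presser is back upright and centred in the holder. Now a close oblique look at the latches to measure their heights.

```bash
python3 - <<'E'
from h import *
T=row([.46,.04,.25],ori(0,TY,0),name="over");row([.46,.04,.14],ori(0,TY,0),T,name="down")
E
```

```text
over [-0.0066, -0.547, -0.0273, 0.0123, -0.0911, -0.0869] rows>= 8
down [0.0, 0.0, 0.1375, 0.0, 0.0, 0.0] rows>= 2
```

{"op": "drive_tool", "data": {
  "steps": [-0.0066,-0.05,-0.06,0.0123,-0.0911,-0.0869,-0.0066,-0.547,-0.06,0.0123,-0.0911,-0.0869,-0.0066,-0.547,-0.06,0.0123,-0.0911,-0.0869,-0.0066,-0.547,-0.06,0.0123,-0.0911,-0.0869,-0.0066,-0.547,-0.06,0.0123,-0.0911,-0.0869,-0.0066,-0.547,-0.06,0.0123,-0.0911,-0.0869,-0.0066,-0.547,-0.06,0.0123,-0.0911,-0.0869,-0.0066,-0.547,-0.06,0.0123,-0.0911,-0.0869,-0.0066,-0.547,-0.0273,0.0123,-0.0911,-0.0869,-0.0066,-0.547,-0.0273,0.0123,-0.0911,-0.0869,-0.0066,-0.547,-0.0273,0.0123,-0.0911,-0.0869]
}}

```text
t: 75.68
tcp_pos: [0.46, 0.0402, 0.2506]
orientation: [-3.122, -0.348, -0.0]
contact_force: [-0.1, 0.5, 0.2]
finger_gap: 0.598
grasp_force: 0.0
```

{"op": "drive_tool", "data": {
  "steps": [0,0,0.05,0,0,0,0,0,0.1,0,0,0,0,0,0.137,0,0,0,0,0,0.137,0,0,0]
}}

```text
t: 76.18
tcp_pos: [0.459, 0.0394, 0.1398]
orientation: [-3.122, -0.346, 0.004]
contact_force: [-0.3, -0.2, 0.6]
finger_gap: 0.602
grasp_force: 0.0
```

```bash
cat > lat.py <<'E'
from h import *
w=snap("wrist","lat");a=np.radians(TY);A=np.array([[np.cos(a),np.sin(a)],[-np.sin(a),np.cos(a)]])
def rw(x,y,z): return np.r_[SM+A.T@[x,y],z]
# rectify the rail top plane z=.026 : 0.25 mm per px
xs=np.arange(-.1,.1,.00025);ys=np.arange(-.022,.022,.00025);X,Y=np.meshgrid(xs,ys)
P=np.c_[(A.T@np.c_[X.ravel(),Y.ravel()].T).T+SM,np.full(X.size,.026)]
q=proj(w,P).reshape(*X.shape,2).astype(np.float32)
print("px range",q.min((0,1)),q.max((0,1)),"cam rail frame",A@(ray(w,[[0,0]])[0][:2]-SM),ray(w,[[0,0]])[0][2])
g=cv2.cvtColor(cv2.remap(w["color"],q,None,cv2.INTER_LINEAR),cv2.COLOR_BGR2GRAY).astype(float)
i=lambda x:int(round((x+.1)/.00025))
for k in range(9):
    x=-.056+.014*k;c=g[:,i(x-.003):i(x+.003)].mean(1);t=(c.max()+np.percentile(c,15))/2;n=np.nonzero(c>t)[0]
    print(k,"white y from %.1f to %.1f mm"%(ys[n[0]]*1e3,ys[n[-1]]*1e3),int(c.min()),int(c.max()))
c=g[:,i(.07):i(.09)].mean(1);print("solid end profile",c[::8].astype(int).tolist())
E
python3 lat.py
```

```text
px range [524.32544   57.408062] [628.04944 332.7513 ] cam rail frame [0.0499585  0.17855674] 0.28237956879219117
0 white y from -10.2 to 8.3 mm 14 191
1 white y from -10.2 to 8.3 mm 14 191
2 white y from -10.2 to 8.3 mm 14 191
3 white y from -10.0 to 8.3 mm 14 191
4 white y from -10.2 to 8.3 mm 13 191
5 white y from -10.0 to 8.3 mm 14 190
6 white y from -10.0 to 8.3 mm 13 190
7 white y from -10.0 to 8.3 mm 14 189
8 white y from -10.0 to 8.3 mm 13 188
solid end profile [67, 82, 34, 50, 50, 51, 51, 52, 52, 52, 52, 52, 52, 52, 53, 53, 52, 51, 49, 15, 13, 14]
```

All nine latches are centred with the rail to within 0.1 mm; a raised latch would shift about 2.8 mm, so they are flush. A final check on the cassettes:

```bash
python3 - <<'E'
from h import *
incam(("side","wrist","scene"))
a=np.radians(TY)
for c in("side",):
    s=snap(c)
    for x in(.075,.045,.015,-.015):
        P=np.array([[x+i*.008,j*.025,z] for i in(-1,1) for j in(-1,1) for z in(.01,.09)])@R.from_euler("z",a).as_matrix().T+[*TR,0];q=proj(s,P);print(c,x,"expected full box",q.min(0).round(),q.max(0).round())
st=manip.sense();print(st["t"],st["contact_force"].round(1))
E
```

```text
side cas 0.87 [362, 283, 379, 323] at z.05 world [ 0.608 -0.173] tray [0.08  0.007]
   upright fit tray xy [ 0.0769 -0.0003] yaw 8.7 rms 2.04
side cas 0.82 [345, 284, 364, 330] at z.05 world [ 0.576 -0.181] tray [0.046 0.006]
   upright fit tray xy [0.0455 0.0019] yaw 8.6 rms 1.76
side cas 0.67 [316, 292, 333, 334] at z.05 world [ 0.52  -0.193] tray [-0.011  0.008]
   upright fit tray xy [-0.0093  0.017 ] yaw 8.9 rms 1.68
side cas 0.62 [331, 290, 347, 328] at z.05 world [ 0.547 -0.186] tray [0.016 0.009]
   upright fit tray xy [0.024  0.0181] yaw 3.9 rms 1.99
wrist cas 0.63 [625, 217, 639, 249] at z.05 world [ 0.514 -0.164] tray [-0.01   0.037]
   upright fit tray xy [-0.0049 -0.0077] yaw -94.9 rms 4.48
scene cas 0.79 [245, 252, 265, 280] at z.05 world [ 0.603 -0.18 ] tray [0.073 0.002]
   upright fit tray xy [ 0.0691 -0.0007] yaw 23.9 rms 1.86
scene cas 0.7 [248, 224, 268, 252] at z.05 world [ 0.509 -0.202] tray [-0.024  0.001]
   upright fit tray xy [-0.0198  0.0009] yaw 23.0 rms 3.24
scene cas 0.61 [246, 235, 266, 247] at z.05 world [ 0.52  -0.204] tray [-0.014 -0.003]
   upright fit tray xy [ 0.0185 -0.0024] yaw 20.9 rms 3.31
scene cas 0.45 [243, 243, 267, 262] at z.05 world [ 0.559 -0.193] tray [ 0.027 -0.001]
   upright fit tray xy [ 0.0443 -0.0005] yaw 21.0 rms 3.44
side 0.075 expected full box [359. 282.] [381. 330.]
side 0.045 expected full box [345. 285.] [365. 334.]
side 0.015 expected full box [330. 288.] [349. 337.]
side -0.015 expected full box [316. 291.] [333. 341.]
76.575 [ 0.6 -0.4 -0.2]
```

```bash
python3 -c "
from cell import manip
print(manip.job_done())"
```

```text
the job is handed in; nothing more can be done
None
```

I handed the job in at about 77 s; the hand-in gave no pass or fail. My last measurements showed all four cassettes on the bench standing in slots of the grey tray, all nine latches flush with the rail, and the presser upright in its holder. It had tipped about 16° in the grip partway along the rail, so I ran the nose back from the other end and straightened it before putting it away.

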